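# Fit the hose elbow to the stall's air manifold

### The job

Put the brass hose elbow, socket down, onto the threaded stub of the air manifold with its outlet about a third of a turn short of the red mark, and let it go so that it rests loosely on the thread. Then take hold of it again and screw it on clockwise (seen from above) until its outlet points at the red mark, and let go. Leave the sandal, the glue jar and the hammer alone.

Things in the scene. Friction and masses are not known exactly. Their poses are not given: they have to be found in the camera images.
- manifold: Fixed air manifold: grey base plate (215 x 120 x 12 mm, from x -70 to 145, y +-60 mm), aluminium block on it (84 x 84 mm, top at 60 mm), round steel shoulder (48 mm diameter, top at 66 mm) and upright threaded stub. Origin on the bench under the stub's axis, z up along the stub, x from the stub to the red mark.
- stub_top (a point): Tip of the stub, on its axis, 97 mm above the bench. Stub 31 mm tall above the shoulder, core 24 mm, cone-shaped tip 16 mm wide, 34 mm over the thread. Coarse two-start right-hand thread: clockwise from above screws down, 24 mm per full turn (3.8 mm per rad), about 3 mm axial play. It turns easily; friction holds the elbow where it is left.
- shoulder (a point): Stub's axis at the shoulder's top, 66 mm up. The elbow may be set on with its outlet 70 to 150 degrees counter-clockwise (from above) of the mark, best 110 to 120 (a third of a turn). With less it reaches the mark half a turn too high; with more it sits tippy on the first bit of thread. No stop at the mark: it bottoms about 45 degrees past it.
- mark (a point): Outer end of the red painted mark, a bar 70 mm long and 12 mm wide on the base plate, radial from the stub; this point lies 135 mm from the stub's axis, 13 mm above the bench.
- elbow_center (a point): Loose brass elbow, about 0.45 kg, 116 mm tall, 115 mm long, standing socket down on the bench. The point is on the socket's axis, half-way up, 58 mm above the rim; z up along that axis, x along the outlet. It is about 135 mm above the bench when set on the thread a third of a turn short of the mark, 127 mm when screwed to the mark.
- boss (a point): Centre of the square grip boss on top of the elbow, on its axis, 42 mm above the elbow's centre: 30 x 30 mm, faces square to the elbow's x and y, from 21 mm below to 16 mm above this point clear on all sides. Can be gripped from above either way across.
- rim (a point): Centre of the elbow's open lower rim. Socket 49 mm outer, 37 mm inner diameter, 36 mm deep, with four short inward pins (27 mm between opposite tips, 8 and 14 mm above the rim) that ride in the stub's thread.
- outlet_tip (a point): Centre of the elbow's outlet end, 90 mm from the socket's axis along the elbow's x, 2 mm lower than the elbow's centre. The outlet arm is level, 32 mm in diameter, 40 mm at its collar, with a black hose tail 26 mm long at the end.
- sandal: Loose wooden sandal with grey strap lying at the far side, 220 x 78 x 56 mm, bystander; origin at the centre of its underside.
- glue_jar: Amber glue jar with black lid, 60 mm diameter, 85 mm tall, bystander; origin at the centre of its underside.
- hammer: Hammer 240 mm long lying on the bench, bystander; origin at the centre of its underside.
Things that resemble listed ones, but are neither listed nor needed, are in the scene too. Of the things like the part that bears elbow_center, leave any that is green; of the rest the smaller one is meant.

How it is judged:
By the outcome, as a careful person would: the job done as asked, in the order asked, and still so for the second after the job is handed in, with the robot touching nothing.
It also fails if it takes over 56 s, if anything falls off the work surface, if the arm or the gripper's body presses on something with over 40 N, if the wrist force passes 120 N, or if a joint passes its speed limit or range.

### The arm

A 7-joint arm with a two-finger parallel gripper is mounted at the origin on the work surface. World frame = base frame: x ahead of the robot, y to its left, z up, the work surface at z = 0. Lengths are in mm, angles in rad, forces in N, time in s.
With the tool pointing down it reaches from about 400 to 875 mm from the base axis. Payload 4.4 kg.
Tool frame: the origin (TCP) lies at the very end of the fingers, on their centre line; the grasp point (between the pads) lies 19 mm behind it; z points along the fingers, x is the direction in which the jaws open and shut, and the axes are right-handed (so a half turn about z gives the same grasp; the last joint's range is limited). The gripper opens to 85 mm and grips with 20 to 120 N. Pads are 22 mm wide; open, the fingers measure 114 mm over their backs; the gripper's body (76 mm by 85 mm) begins 54 mm behind the grasp point. The pads swing forward as they close: fully open they stand 13 mm farther back than shut.
Start: joints at [1.201, 0.628, 0.038, 1.517, -0.027, 0.996, -0.02], TCP at [194.474, -620.24, 231.313] pointing down, gripper open.
Joint ranges: [-3.06, 3.06], [-0.37, 2.12], [-1.25, 1.32], [0.18, 2.47], [-1.1, 4.24], [0.23, 1.98], [-2.94, 2.94]. Speed limits (rad/s): [2.57, 2.57, 3.14, 3.14, 3.14, 3.14, 3.14].

### API

Orientations are given as [roll, pitch, yaw] about the fixed x, y, z axes, in that order (R = Rz(yaw) Ry(pitch) Rx(roll)).
In Python, from cell import telemetry, get_image, get_calibration, ctrl gives the robot as it stands. The module is installed in compiled form; this text tells all that it offers.
- The arm moves only by the tool arm_command, never from a script. Its arguments are lists of equal length, an entry for each row: "rot": the turn, a rotation vector about the world's x, y, z in degrees, a list of three; "slide": the shift along the world's x, y, z in mm, a list of three; "gripper": the finger opening in mm, from 0 to 85.4. A call has 1 to 5 rows; each row shifts and turns the pose as measured when the row begins; what a row does not reach is not made up. A row lasts 1/12 s, in which the tool goes at most 41.7 mm and 7.16 degrees, less where a joint would pass 70% of its speed; a pose out of reach is approached as far as the arm can. A call with a gripper value outside its range is refused whole. The fingers move at their own pace and stop on an object; the grip force is fixed at half the most. Time passes only in rows, so rows that do not move let the fingers close. It gives the time, the measured TCP pose, the force and the opening at its end, in the units of the state.
- telemetry.read_state(): the state, without advancing time (a new reading comes with each control period).
- get_image(name): name is "scene" or "top"; returns (picture, depth): 384x512x3 uint8, red, green, blue; 384x512 float32, mm along the optical axis (not along the pixel's ray), 0 where there is no reading.
- get_calibration(name): a dict with "fx", "fy", "cx", "cy" (pixels), "xyz" and "attitude" of the camera in the world. Camera axes: x right, y up, looking along -z (the intrinsics and any distortion apply to the point x, -y, -z); pixel columns grow to the right and rows downward; lengths in mm; the calibration is good to about 2 mm. A picture is of the moment at which its call begins. get_calibration takes no time and is no camera call.
- ctrl.finish_job(): hands the job in, once; it reports no verdict.
The state is a dict: "clock": time; "qpos": joint angles; "qd": joint speeds; "tau": joint torques, N m; "eef_pos": TCP position; "tool_rot": TCP orientation; "force": force on the tool from outside, world axes, zero at the start; "torque": the same for the moment, N m; "width": finger opening in mm.
Only numpy, scipy, OpenCV 4.12 (cv2) and the standard library are available. Lean on these libraries where they do the work, as an engineer would, in place of code of your own. Each camera call takes 0.05 s, during which the arm holds its last target.

## Working session

There is one attempt and no reset: what is moved stays moved. The work goes in short steps, Python scripts to look and compute and a tool call to move; the robot and the scene stay as the last step left them, time stands still between calls to the robot, and variables do not carry over. Pictures are saved under pics/ and viewed, and the job is handed in when it is done.

Besides the shell and the picture viewer there is one more tool, called after "Call:" by a JSON object that holds its "api" and its "payload", one argument or row to a line. arm_command: Moves the arm, as the interface text tells. Its arguments: {"type":"object","properties":{"rot":{"type":"array"},"slide":{"type":"array"},"gripper":{"type":"array"}},"required":["rot","slide","gripper"]}

```bash
mkdir -p pics; python3 - <<'E'
from cell import telemetry, get_image, get_calibration
import cv2, numpy as np
print(telemetry.read_state())
for n in ("scene","top"):
    p,d=get_image(n); print(get_calibration(n))
    cv2.imwrite(f"pics/{n}0.png",cv2.cvtColor(p,cv2.COLOR_RGB2BGR)); np.savez(f"{n}0.npz",p=p,d=d)
E
```

```text
{'clock': 0.0, 'qpos': array([ 1.20121703,  0.62934691,  0.03843177,  1.5183597 , -0.02696174,
        0.99628993, -0.02002603]), 'qd': array([-7.65204915e-04,  5.42909238e-04, -1.52287056e-03, -4.84876442e-04,
       -3.12316578e-06,  1.64022938e-04,  7.43080540e-04]), 'tau': array([ 5.61318375e-04, -5.63400435e+01,  1.22686721e+00, -1.93443203e+01,
        1.11669450e-02,  1.05913274e-02,  7.24664403e-06]), 'eef_pos': array([ 194.27161352, -619.64165786,  230.39105649]), 'tool_rot': array([ 3.14154176e+00,  1.88547579e-03, -1.26701385e+00]), 'force': array([ 0.11953969,  0.3104983 , -1.02724711]), 'torque': array([0.0192931 , 0.00422365, 0.04366578]), 'width': 85.27730096926817}
{'fx': 449.15014970981605, 'fy': 449.15014970981605, 'cx': 249.70802090972276, 'cy': 196.85920052637843, 'xyz': array([ 903.91073752, -630.58693128, 1256.78018578]), 'attitude': array([ 0.59963256, -0.01448766,  0.53774272])}
{'fx': 417.8899415768605, 'fy': 417.8899415768605, 'cx': 259.6085606817694, 'cy': 187.56807703430167, 'xyz': array([ 265.05243907,   68.23309093, 1457.50679637]), 'attitude': array([ 0.18116677, -0.00960821, -1.54963114])}
```

View pics/scene0.png

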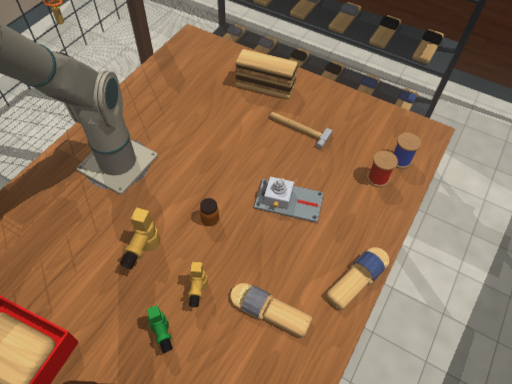

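View pics/top0.png

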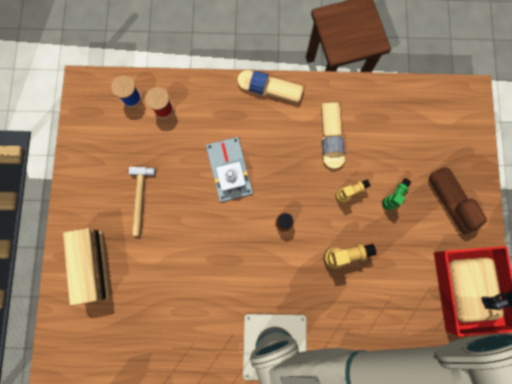

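Three things resemble the elbow. A large brass one is at scene (140,238), top (348,257). A small brass one is at scene (197,283), top (352,190). A green one is at scene (160,328), top (397,195). Green is excluded and the smaller brass one is meant, so I'll confirm it with a crop and a point cloud.

```bash
cat > h.py <<'E'
import numpy as np, cv2
from scipy.spatial.transform import Rotation as R
from cell import get_calibration, get_image, telemetry
def cal(n):
    c=get_calibration(n); return c, R.from_euler('xyz',c['attitude']).as_matrix()
def cloud(n,d):
    c,M=cal(n); v,u=np.mgrid[:384,:512]
    P=np.stack([(u-c['cx'])/c['fx']*d,-(v-c['cy'])/c['fy']*d,-d],-1)
    W=P@M.T+c['xyz']; W[d<=0]=np.nan; return W
def ray(n,uv,z):
    c,M=cal(n); r=M@np.array([(uv[0]-c['cx'])/c['fx'],-(uv[1]-c['cy'])/c['fy'],-1])
    return c['xyz']+r*(z-c['xyz'][2])/r[2]
def proj(n,X):
    c,M=cal(n); p=(np.asarray(X)-c['xyz'])@M; return np.array([c['cx']+c['fx']*p[0]/-p[2], c['cy']-c['fy']*p[1]/-p[2]])
def shot(tag):
    o={}
    for n in ("scene","top"):
        p,d=get_image(n); np.savez(f"{n}{tag}.npz",p=p,d=d); o[n]=(p,d)
    return o
def crop(n,p,uv,h,name,s=8):
    u,v=map(int,uv); c=p[max(0,v-h):v+h,max(0,u-h):u+h]
    c=cv2.resize(c,None,fx=s,fy=s,interpolation=cv2.INTER_CUBIC)
    cv2.imwrite(f"pics/{name}.png",cv2.cvtColor(c,cv2.COLOR_RGB2BGR)); return c
E
python3 - <<'E'
from h import *
tiles=[]
for n,uv,mv in (("scene",(197,283),(288,197)),("top",(352,190),(230,172))):
    z=np.load(n+"0.npz");p,d=z['p'],z['d'];W=cloud(n,d)
    print(n,"bench z",np.nanmedian(W[...,2][(p[...,0]>0)]))
    for c in (uv,mv):
        u,v=c; tiles.append(cv2.resize(p[v-32:v+32,u-36:u+36],(396,296),interpolation=cv2.INTER_CUBIC))
    u,v=uv; 
    box=np.zeros(d.shape,bool);box[v-26:v+26,u-26:u+26]=1
    m=box&(W[...,2]>12); w=W[m]
    print("elbow pts",m.sum(),"zmax",w[:,2].max())
    for lo,hi in ((10,40),(40,78),(80,92),(92,125)):
        q=w[(w[:,2]>lo)&(w[:,2]<hi)]; 
        if len(q): print(lo,hi,len(q),q.mean(0).round(1),q.min(0).round(1),q.max(0).round(1))
    u,v=mv; box[:]=0;box[v-36:v+36,u-40:u+40]=1
    P=p.astype(int); r=box&(P[...,0]>150)&(P[...,1]<80)&(P[...,2]<80)
    q=W[r]; print("red",r.sum(),np.nanmean(q,0)); x=q[:,:2]-q[:,:2].mean(0); U,S,V=np.linalg.svd(x); print("dir",V[0], np.ptp(x@V[0]))
    q=W[box&(W[...,2]>70)&(W[...,2]<110)]; print("stub",len(q),q.mean(0),q[:,2].max())
    q=W[box&(W[...,2]>80)&(W[...,2]<110)]; print("stub hi",len(q),q.mean(0))
    q=W[box&(W[...,2]>56)&(W[...,2]<62)]; print("blocktop",len(q),q.mean(0), cv2.minAreaRect(q[:,:2].astype(np.float32)))
o=np.vstack([np.hstack(tiles[:2]),np.hstack(tiles[2:])]); cv2.imwrite("pics/c1.png",cv2.cvtColor(o,cv2.COLOR_RGB2BGR))
E
```

```text
scene bench z -1.413497010748415
elbow pts 599 zmax 120.37148066080863
10 40 26 [ 532.7 -235.    26.8] [ 529.5 -279.6   12.6] [ 547.  -221.3   39.4]
40 78 391 [ 533.3 -271.6   66.2] [ 491.7 -315.1   40.4] [ 562.8 -208.7   77.9]
80 92 24 [ 517.9 -238.    86. ] [ 502.8 -248.5   81.4] [ 528.3 -214.7   91.1]
92 125 148 [ 512.3 -233.3  112.4] [ 491.8 -249.4   92.4] [ 529.  -212.6  120.4]
red 47 [660.23788507 187.90462592  13.17467503]Traceback (most recent call last):
  File "<stdin>", line 17, in <module>
    u, s, vh = gufunc(a, signature=signature)
               ~~~~~~^^^^^^^^^^^^^^^^^^^^^^^^
    raise LinAlgError("SVD did not converge")
numpy.linalg.LinAlgError: SVD did not converge
```

```bash
cat > m.py <<'E'
from h import *
tiles=[]
for n,uv,mv in (("scene",(197,283),(288,197)),("top",(352,190),(230,172))):
    z=np.load(n+"0.npz");p,d=z['p'],z['d'];W=cloud(n,d)
    for c in (uv,mv):
        u,v=c; tiles.append(cv2.resize(p[v-32:v+32,u-36:u+36],(396,296),interpolation=cv2.INTER_CUBIC))
    u,v=uv; ok=np.isfinite(W[...,2])
    box=np.zeros(d.shape,bool);box[v-26:v+26,u-26:u+26]=1
    ax=W[box&(np.abs(W[...,2])<8)]; print(n,"bench",ax.mean(0))
    w=W[box&(W[...,2]>12)]; print("zmax",w[:,2].max())
    q=w[w[:,2]>112]; print("bosstop",len(q),q.mean(0).round(1),cv2.minAreaRect(q[:,:2].astype(np.float32)))
    q=w[(w[:,2]>50)&(w[:,2]<80)]; x=q[:,:2]-q[:,:2].mean(0); print("arm",q.mean(0).round(1),np.linalg.svd(x)[2][0])
    u,v=mv; box[:]=0;box[v-36:v+36,u-40:u+40]=1
    P=p.astype(int); r=box&(P[...,0]>130)&(P[...,1]<90)&(P[...,2]<90)
    vv,uu=np.nonzero(r); q=np.array([ray(n,(a,b),13) for a,b in zip(uu,vv)])[:,:2]
    x=q-q.mean(0); V=np.linalg.svd(x)[2][0]; print("red",len(q),q.mean(0),V,np.ptp(x@V),np.ptp(x@[-V[1],V[0]]), cv2.minAreaRect(q.astype(np.float32)))
    q=W[box&(W[...,2]>85)&(W[...,2]<110)]; print("stubtip",len(q),q.mean(0),q[:,2].max())
    q=W[box&(W[...,2]>56)&(W[...,2]<62)]; print("blocktop",len(q),q.mean(0), cv2.minAreaRect(q[:,:2].astype(np.float32)))
o=np.vstack([np.hstack(tiles[:2]),np.hstack(tiles[2:])]); cv2.imwrite("pics/c1.png",cv2.cvtColor(o,cv2.COLOR_RGB2BGR))
E
python3 m.py
```

```text
scene bench [ 5.01661177e+02 -2.31448148e+02 -9.61719300e-02]
zmax 120.37148066080863
bosstop 102 [ 510.5 -231.1  116.2] ((509.66790771484375, -230.78330993652344), (29.93274688720703, 31.50697898864746), 24.42511749267578)
arm [ 533.  -272.4   68.1] [ 0.38250186 -0.92395472]
red 74 [647.23350562 169.01370322] [0.76306946 0.64631649] 205.12686053395242 197.53630919374413 ((601.3710327148438, 139.55763244628906), (234.96607971191406, 112.92536163330078), 3.072878360748291)
stubtip 61 [565.11672468 158.04730217  92.58747232] 102.58929016670709
blocktop 284 [563.25343567 156.29160356  59.44070828] ((557.145751953125, 158.72625732421875), (96.07002258300781, 86.10697174072266), 13.591426849365234)
top bench [ 5.31550643e+02 -2.68413774e+02 -2.36065800e-01]
zmax 123.43382866247089
bosstop 74 [ 507.3 -228.8  116.2] ((507.6390380859375, -229.4889373779297), (29.055044174194336, 30.49388313293457), 23.144960403442383)
arm [ 524.7 -267.    68.5] [ 0.48696214 -0.87342308]
red 32 [646.29298807 184.38821936] [-0.94102527 -0.3383363 ] 209.7379709243802 8.128457194232624 ((586.5064697265625, 162.79566955566406), (209.73666381835938, 7.880050182342529), 19.859251022338867)
stubtip 58 [559.56191911 160.84695708  92.72342393] 104.17556066229645
blocktop 305 [557.84179696 159.9287978   58.99611971] ((554.5651245117188, 159.0742950439453), (97.04729461669922, 82.82085418701172), 15.753677368164062)
```

```bash
sleep 1
```

```text
(no output)
```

View pics/c1.png

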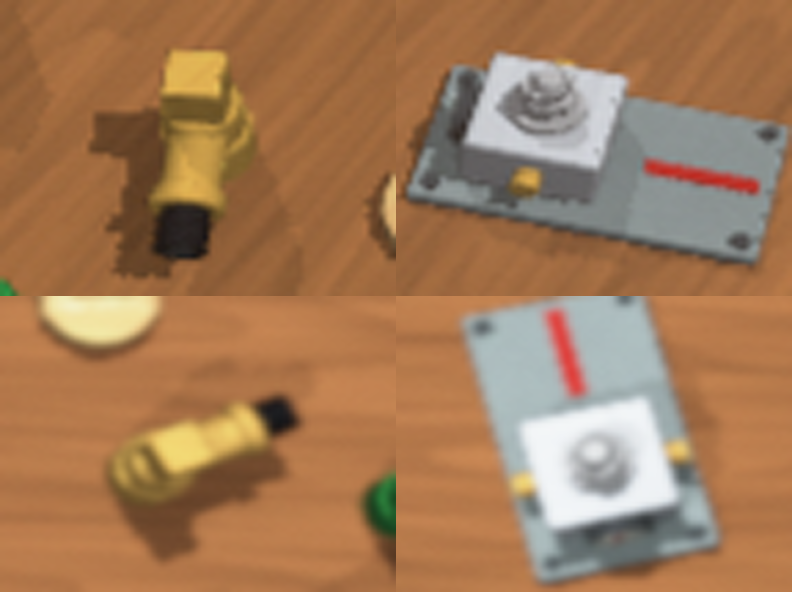

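The crop confirms it: the small brass elbow stands boss-up, with its hose tail toward robot -y and slightly +x. Next I'll get a cleaner measurement of the manifold.

```bash
cat > m2.py <<'E'
from h import *
for n,mv,ev in (("scene",(290,197),(197,283)),("top",(230,168),(352,190))):
    z=np.load(n+"0.npz");p,d=z['p'],z['d'];W=cloud(n,d);P=p.astype(int)
    box=np.zeros(d.shape,np.uint8);u,v=mv;box[v-32:v+32,u-36:u+36]=1
    def big(m):
        k,l,s,c=cv2.connectedComponentsWithStats(m.astype(np.uint8)); i=1+np.argmax(s[1:,4]); return l==i
    def gnd(m,z): vv,uu=np.nonzero(m); return np.array([ray(n,(a,b),z) for a,b in zip(uu,vv)])[:,:2].astype(np.float32)
    red=big((box>0)&(P[...,0]>P[...,1]*2)&(P[...,0]>P[...,2]*2)&(P[...,0]>120))
    q=gnd(red,13); x=q-q.mean(0); V=np.linalg.svd(x)[2][0]; V*=np.sign(V[0])
    yaw=np.degrees(np.arctan2(V[1],V[0])); print(n,"mark",len(q),q.mean(0),"yaw",yaw,"len",np.ptp(x@V),"-> axis",q.mean(0)-100*V)
    gray=(box>0)&(np.ptp(P,axis=2)<32)&(P[...,0]>90)&(W[...,2]<120)&(W[...,2]>4)
    pl=gray&(W[...,2]<20); q=gnd(pl|red,12); print("plate",cv2.minAreaRect(q), "->axis?")
    br=gray&(W[...,2]>52); wh=big((P.min(2)>165)&(box>0)); q=gnd(wh,60); print("white block top",cv2.minAreaRect(q))
    q=W[(box>0)&(W[...,2]>63)&(W[...,2]<70)][:,:2].astype(np.float32); print("shoulder",len(q),cv2.minEnclosingCircle(q))
    q=W[(box>0)&(W[...,2]>94)&(W[...,2]<101)]; print("tip",len(q),q.mean(0),cv2.minEnclosingCircle(q[:,:2].astype(np.float32)))
    # elbow hose tail
    u,v=ev;box[:]=0;box[v-30:v+30,u-30:u+30]=1
    t=big((box>0)&(P.max(2)<60)); q=W[t&(W[...,2]>30)]; print("tail",t.sum(),q.mean(0))
E
python3 m2.py
```

```text
scene mark 54 [660.5346  188.49724] yaw 15.721959 len 68.06801 -> axis [564.2758 161.4003]
plate ((599.7286376953125, 168.88174438476562), (213.62799072265625, 120.95503997802734), 16.08807945251465) ->axis?
white block top ((563.8181762695312, 160.10462951660156), (80.75897979736328, 80.99127960205078), 15.766586303710938)
shoulder 118 ((563.2164306640625, 155.38475036621094), 49.47833251953125)
tip 22 [562.97641288 159.00555316  96.7727725 ] ((562.5732421875, 161.62396240234375), 12.943280220031738)
tail 100 [ 547.2609458  -302.3677045    64.13550993]
top mark 38 [656.0183 187.9035] yaw 16.081253 len 61.72254 -> axis [559.93134 160.20348]
plate ((595.5083618164062, 170.64395141601562), (213.5845184326172, 118.9069595336914), 15.987060546875) ->axis?Traceback (most recent call last):
  File "m2.py", line 13, in <module>
    br=gray&(W[...,2]>52); wh=big((P.min(2)>165)&(box>0)); q=gnd(wh,60); print("white block top",cv2.minAreaRect(q))
                                                             ~~~^^^^^^^
  File "m2.py", line 7, in gnd
    def gnd(m,z): vv,uu=np.nonzero(m); return np.array([ray(n,(a,b),z) for a,b in zip(uu,vv)])[:,:2].astype(np.float32)
                                                        ~~~^^^^^^^^^^^
  File "h.py", line 11, in ray
    c,M=cal(n); r=M@np.array([(uv[0]-c['cx'])/c['fx'],-(uv[1]-c['cy'])/c['fy'],-1])
        ~~~^^^
  File "h.py", line 5, in cal
    c=get_calibration(n); return c, R.from_euler('xyz',c['attitude']).as_matrix()
ValueError: time passes only in moves, steps and waits
```

Call:
{"api": "arm_command", "payload": {
  "rot": [
    [0,0,1.5],
    [0,0,1.5],
    [0,0,1.5],
    [0,0,1],
    [0,0,1]
  ],
  "slide": [
    [24,30,0],
    [24,30,0],
    [24,30,0],
    [24,30,0],
    [24,30,0]
  ],
  "gripper": [85,85,85,85,85]
}}

```text
clock: 0.52
eef_pos: [305.8, -471.6, 227.4]
tool_rot: [3.133, 0.001, -1.168]
force: [1.7, -0.7, -0.0]
width: 84.7
```

Call:
{"api": "arm_command", "payload": {
  "rot": [
    [0,0,0],
    [0,0,0],
    [0,0,0],
    [0,0,0],
    [0,0,0]
  ],
  "slide": [
    [24,30,0],
    [24,30,0],
    [24,30,0],
    [24,30,0],
    [24,30,0]
  ],
  "gripper": [85,85,85,85,85]
}}

```text
clock: 0.93
eef_pos: [428.7, -312.7, 226.2]
tool_rot: [3.132, 0.004, -1.17]
force: [1.0, -0.5, 0.7]
width: 85.4
```

```bash
sed -i 's/^def cal(n):/import functools\n@functools.lru_cache\ndef cal(n):/' h.py; cat > st.py <<'E'
from h import *
s=telemetry.read_state(); print(round(s['clock'],2),s['eef_pos'].round(1),np.degrees(s['tool_rot']).round(1),"q",s['qpos'].round(2),"F",s['force'].round(1),"T",s['torque'].round(2),"w",round(s['width'],1))
E
python3 st.py
```

```text
0.93 [ 428.7 -312.7  226.2] [179.4   0.2 -67. ] q [ 0.57  0.47  0.    1.85  0.01  0.83 -0.6 ] F [ 1.  -0.5  0.7] T [-0.06 -0.01  0.01] w 85.4
```

Call:
{"api": "arm_command", "payload": {
  "rot": [
    [0.5,0,0.5],
    [0,0,0.5],
    [0,0,0],
    [0,0,0],
    [0,0,0]
  ],
  "slide": [
    [25,26,0],
    [25,26,0],
    [20,20,0],
    [8,8,0],
    [0,0,0]
  ],
  "gripper": [85,85,85,85,85]
}}

```text
clock: 1.35
eef_pos: [514.6, -217.1, 224.9]
tool_rot: [3.138, 0.018, -1.136]
force: [-0.4, -0.2, -0.0]
width: 84.9
```

```bash
python3 st.py; python3 - <<'E'
from h import *
o=shot("1")
a=crop("scene",o["scene"][0],(200,265),45,"s1",6);b=crop("top",o["top"][0],(350,195),45,"t1",6)
cv2.imwrite("pics/a1.png",cv2.cvtColor(cv2.resize(np.hstack([a,b]),(800,400)),cv2.COLOR_RGB2BGR))
E
```

```text
1.35 [ 514.6 -217.1  224.9] [179.8   1.  -65.1] q [ 0.37  0.51 -0.02  1.77  0.    0.88 -0.79] F [-0.4 -0.2 -0. ] T [ 0.01 -0.   -0.03] w 84.9
```

View pics/a1.png

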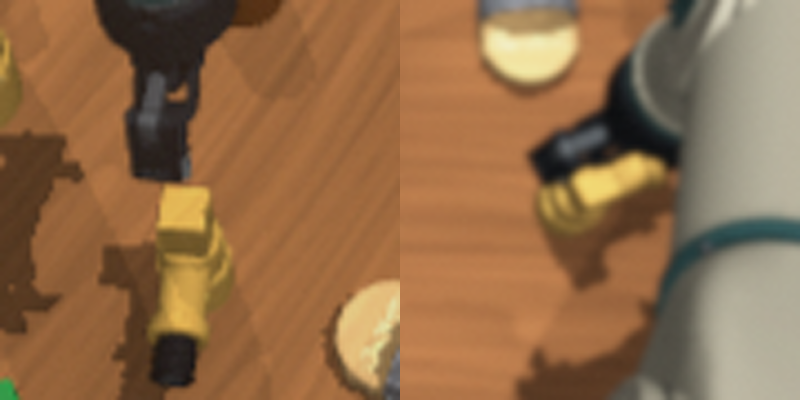

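Call:
{"api": "arm_command", "payload": {
  "rot": [
    [0,-0.8,-0.5],
    [0,0,0],
    [0,0,0]
  ],
  "slide": [
    [-5,-12,0],
    [0,0,-20],
    [0,0,-10]
  ],
  "gripper": [85,85,85]
}}

```text
clock: 1.7
eef_pos: [503.5, -239.6, 196.0]
tool_rot: [-3.135, 0.006, -1.158]
force: [-1.6, 0.4, -1.2]
width: 85.2
```

```bash
python3 st.py
```

```text
1.7 [ 503.5 -239.6  196. ] [-179.6    0.4  -66.3] q [ 0.41  0.54 -0.02  1.82  0.    0.79 -0.76] F [-1.6  0.4 -1.2] T [-0.02  0.04  0.  ] w 85.2
```

Call:
{"api": "arm_command", "payload": {
  "rot": [
    [0,0,0],
    [0,0,0],
    [0,0,0]
  ],
  "slide": [
    [4,7,0],
    [0,0,0],
    [0,0,0]
  ],
  "gripper": [85,85,85]
}}

```text
clock: 1.95
eef_pos: [502.6, -237.0, 194.3]
tool_rot: [3.141, 0.008, -1.167]
force: [-0.3, 0.4, 0.7]
width: 85.1
```

```bash
python3 st.py
```

```text
1.95 [ 502.6 -237.   194.3] [180.    0.5 -66.9] q [ 0.4   0.54 -0.01  1.82  0.    0.79 -0.78] F [-0.3  0.4  0.7] T [-0.07  0.04 -0.04] w 85.1
```

Call:
{"api": "arm_command", "payload": {
  "rot": [
    [0,0,0.5],
    [0,0,0],
    [0,0,0],
    [0,0,0]
  ],
  "slide": [
    [6,7,0],
    [0,0,-20],
    [0,0,-15],
    [0,0,0]
  ],
  "gripper": [85,85,85,85]
}}

```text
clock: 2.28
eef_pos: [512.5, -229.4, 161.9]
tool_rot: [-3.136, 0.003, -1.156]
force: [0.4, 0.2, -0.2]
width: 84.9
```

```bash
python3 st.py; python3 st.py
```

```text
2.28 [ 512.5 -229.4  161.9] [-179.7    0.2  -66.2] q [ 0.39  0.59 -0.02  1.84  0.    0.71 -0.79] F [ 0.4  0.2 -0.2] T [ 0.04  0.05 -0.01] w 84.9
2.28 [ 512.5 -229.4  161.9] [-179.7    0.2  -66.2] q [ 0.39  0.59 -0.02  1.84  0.    0.71 -0.79] F [ 0.4  0.2 -0.2] T [ 0.04  0.05 -0.01] w 84.9
```

Call:
{"api": "arm_command", "payload": {
  "rot": [
    [0,0,0],
    [0,0,0],
    [0,0,0],
    [0,0,0],
    [0,0,0]
  ],
  "slide": [
    [-2,0,-20],
    [0,0,-20],
    [0,0,-20],
    [0,0,-9],
    [0,0,0]
  ],
  "gripper": [85,85,85,85,85]
}}

```text
clock: 2.7
eef_pos: [516.6, -227.8, 95.8]
tool_rot: [-3.128, -0.003, -1.151]
force: [-0.4, -0.3, -0.5]
width: 85.3
```

```bash
python3 st.py; python3 - <<'E'
from h import *
o=shot("2")
a=crop("scene",o["scene"][0],(200,270),45,"s2",6);b=crop("top",o["top"][0],(350,195),45,"t2",6)
cv2.imwrite("pics/a2.png",cv2.cvtColor(cv2.resize(np.hstack([a,b]),(800,400)),cv2.COLOR_RGB2BGR))
E
```

```text
2.7 [ 516.6 -227.8   95.8] [-179.2   -0.2  -66. ] q [ 0.38  0.69 -0.02  1.89  0.01  0.56 -0.79] F [-0.4 -0.3 -0.5] T [-0.04  0.07 -0.01] w 85.3
```

View pics/a2.png

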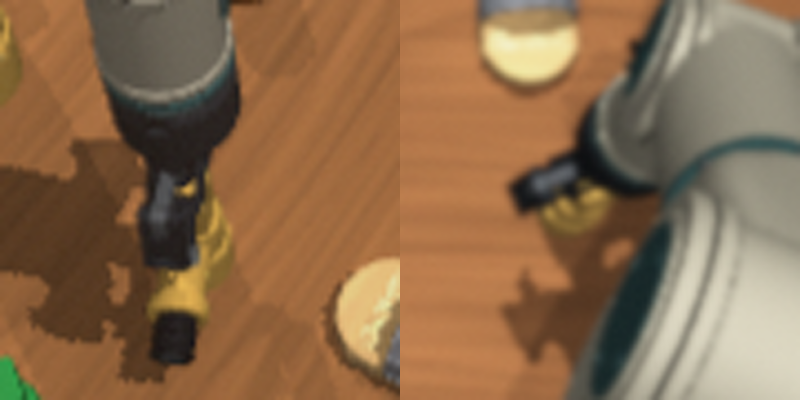

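Call:
{"api": "arm_command", "payload": {
  "rot": [
    [-0.3,0.6,0],
    [0,0,0],
    [0,0,0]
  ],
  "slide": [
    [-6,-2,-5],
    [0,0,-3],
    [0,0,0]
  ],
  "gripper": [85,85,85]
}}

```text
clock: 3.05
eef_pos: [513.1, -231.4, 92.0]
tool_rot: [-3.135, -0.009, -1.152]
force: [1.0, -0.0, 0.5]
width: 85.0
```

```bash
python3 st.py
```

```text
3.05 [ 513.1 -231.4   92. ] [-179.6   -0.5  -66. ] q [ 0.38  0.69 -0.01  1.89  0.02  0.54 -0.79] F [ 1.  -0.   0.5] T [ 0.02 -0.05 -0.04] w 85.0
```

Call:
{"api": "arm_command", "payload": {
  "rot": [
    [0,0,0],
    [0,0,0],
    [0,0,0]
  ],
  "slide": [
    [-5,1,-8],
    [0,0,0],
    [0,0,0]
  ],
  "gripper": [85,85,85]
}}

```text
clock: 3.3
eef_pos: [509.3, -231.1, 85.7]
tool_rot: [-3.133, -0.012, -1.152]
force: [0.2, -0.3, -0.0]
width: 85.1
```

```bash
python3 st.py
```

```text
3.3 [ 509.3 -231.1   85.7] [-179.5   -0.7  -66. ] q [ 0.38  0.7  -0.01  1.91  0.02  0.52 -0.79] F [ 0.2 -0.3 -0. ] T [ 0.06 -0.04 -0.06] w 85.1
```

Good position; closing.

Call:
{"api": "arm_command", "payload": {
  "rot": [
    [0,0,0],
    [0,0,0],
    [0,0,0],
    [0,0,0],
    [0,0,0]
  ],
  "slide": [
    [0,0,0],
    [0,0,0],
    [0,0,0],
    [0,0,0],
    [0,0,0]
  ],
  "gripper": [24,24,24,24,24]
}}

```text
clock: 3.72
eef_pos: [510.8, -231.1, 87.5]
tool_rot: [-3.131, -0.013, -1.152]
force: [0.3, 1.3, -0.2]
width: 29.5
```

Call:
{"api": "arm_command", "payload": {
  "rot": [
    [0,0,0],
    [0,0,0],
    [0,0,0]
  ],
  "slide": [
    [0,0,0],
    [0,0,0],
    [0,0,0]
  ],
  "gripper": [24,24,24]
}}

```text
clock: 3.97
eef_pos: [510.6, -231.1, 87.5]
tool_rot: [-3.131, -0.013, -1.152]
force: [0.8, -0.3, 1.3]
width: 29.3
```

```bash
python3 st.py
```

```text
3.97 [ 510.6 -231.1   87.5] [-179.4   -0.7  -66. ] q [ 0.38  0.7  -0.01  1.91  0.02  0.52 -0.79] F [ 0.8 -0.3  1.3] T [ 0.01  0.11 -0.05] w 29.3
```

Call:
{"api": "arm_command", "payload": {
  "rot": [
    [0,0,0],
    [0,0,0],
    [0,0,0],
    [0,0,0],
    [0,0,3]
  ],
  "slide": [
    [0,0,10],
    [0,0,20],
    [0,0,30],
    [0,0,35],
    [0,10,30]
  ],
  "gripper": [24,24,24,24,24]
}}

```text
clock: 4.38
eef_pos: [501.0, -219.9, 208.4]
tool_rot: [3.133, 0.003, -1.102]
force: [2.0, -1.2, -5.1]
width: 29.6
```

Call:
{"api": "arm_command", "payload": {
  "rot": [
    [0,0,5],
    [0,0,7],
    [0,0,7],
    [0,0,7],
    [0,0,7]
  ],
  "slide": [
    [0,15,10],
    [3,20,0],
    [3,20,0],
    [3,20,0],
    [3,20,0]
  ],
  "gripper": [24,24,24,24,24]
}}

```text
clock: 4.8
eef_pos: [512.9, -127.8, 228.0]
tool_rot: [3.135, -0.009, -0.514]
force: [-0.3, 0.4, -5.3]
width: 29.2
```

```bash
python3 st.py
```

```text
4.8 [ 512.9 -127.8  228. ] [179.6  -0.5 -29.4] q [ 0.32  0.46 -0.19  1.86  0.13  0.82 -0.45] F [-0.3  0.4 -5.3] T [0.03 0.05 0.05] w 29.2
```

Call:
{"api": "arm_command", "payload": {
  "rot": [
    [0,0,7],
    [0,0,7],
    [0,0,7],
    [0,0,7],
    [0,0,7]
  ],
  "slide": [
    [2,14,2],
    [2,14,2],
    [2,14,1],
    [2,14,1],
    [2,14,1]
  ],
  "gripper": [24,24,24,24,24]
}}

```text
clock: 5.22
eef_pos: [518.6, -52.8, 235.2]
tool_rot: [3.133, -0.002, 0.112]
force: [0.4, 0.5, -5.5]
width: 29.2
```

Call:
{"api": "arm_command", "payload": {
  "rot": [
    [0,0,7],
    [0,0,7],
    [0,0,7],
    [0,0,7],
    [0,0,7]
  ],
  "slide": [
    [2,14,0],
    [2,14,0],
    [2,14,0],
    [2,14,0],
    [2,14,0]
  ],
  "gripper": [24,24,24,24,24]
}}

```text
clock: 5.63
eef_pos: [524.5, 18.2, 235.0]
tool_rot: [3.133, 0.006, 0.736]
force: [-0.6, 0.2, -6.5]
width: 29.2
```

```bash
python3 st.py
```

```text
5.63 [524.5  18.2 235. ] [179.5   0.4  42.2] q [ 0.28  0.49 -0.54  1.85  0.33  0.89  0.31] F [-0.6  0.2 -6.5] T [0.   0.01 0.02] w 29.2
```

Call:
{"api": "arm_command", "payload": {
  "rot": [
    [0,0,7],
    [0,0,7],
    [0,0,7],
    [0,0,7],
    [0,0,7]
  ],
  "slide": [
    [3,12,0],
    [3,12,0],
    [3,12,0],
    [3,12,0],
    [3,12,0]
  ],
  "gripper": [24,24,24,24,24]
}}

```text
clock: 6.05
eef_pos: [535.7, 78.1, 234.3]
tool_rot: [3.136, 0.015, 1.361]
force: [-0.1, 0.6, -4.5]
width: 29.2
```

Call:
{"api": "arm_command", "payload": {
  "rot": [
    [0,0,7],
    [0,0,7],
    [0,0,7],
    [0,0,7],
    [0,0,7]
  ],
  "slide": [
    [3,12,0],
    [3,12,0],
    [3,10,0],
    [3,8,0],
    [3,5,0]
  ],
  "gripper": [24,24,24,24,24]
}}

```text
clock: 6.47
eef_pos: [548.1, 124.7, 233.3]
tool_rot: [-3.14, 0.021, 1.987]
force: [0.3, -0.3, -5.4]
width: 29.5
```

```bash
python3 st.py
```

```text
6.47 [548.1 124.7 233.3] [-179.9    1.2  113.9] q [ 0.25  0.62 -0.86  1.75  0.57  1.03  1.16] F [ 0.3 -0.3 -5.4] T [ 0.04  0.01 -0.02] w 29.5
```

```bash
cat > go.py <<'E'
import sys
from h import *
s=telemetry.read_state(); x,y,z,yaw=map(float,sys.argv[1:5])
t=R.from_euler('xyz',[-3.131,-0.013,np.radians(yaw)]); c=R.from_euler('xyz',s['tool_rot'])
print(round(s['clock'],2),s['eef_pos'].round(1),np.degrees(s['tool_rot']).round(2),"F",s['force'].round(1),"T",s['torque'].round(2),"w",round(s['width'],1),"q7",s['qpos'][6].round(2))
print("slide",(np.array([x,y,z])-s['eef_pos']).round(1),"rot",np.degrees((t*c.inv()).as_rotvec()).round(2))
E
python3 go.py 562 160 233 131
```

```text
6.47 [548.1 124.7 233.3] [-179.94    1.2   113.86] F [ 0.3 -0.3 -5.4] T [ 0.04  0.01 -0.02] w 29.5 q7 1.16
slide [13.9 35.3 -0.3] rot [ 1.36  1.51 17.14]
```

Call:
{"api": "arm_command", "payload": {
  "rot": [
    [0.4,0.4,5],
    [0.4,0.4,5],
    [0.3,0.3,4],
    [0.2,0.2,2],
    [0,0,0]
  ],
  "slide": [
    [5,10,0],
    [4,9,0],
    [3,7,0],
    [1,4,0],
    [0,0,0]
  ],
  "gripper": [24,24,24,24,24]
}}

```text
clock: 6.88
eef_pos: [559.5, 152.0, 231.2]
tool_rot: [-3.124, -0.008, 2.284]
force: [-0.5, -0.2, -5.6]
width: 29.3
```

```bash
python3 go.py 562 160 233 131
```

```text
6.88 [559.5 152.  231.2] [-178.99   -0.47  130.88] F [-0.5 -0.2 -5.6] T [-0.01 -0.02  0.01] w 29.3 q7 1.4
slide [2.5 8.  1.8] rot [ 0.47 -0.12  0.12]
```

Call:
{"api": "arm_command", "payload": {
  "rot": [
    [0.4,0,0],
    [0,0,0],
    [0,0,0]
  ],
  "slide": [
    [3,8,0],
    [0,1,0],
    [0,0,0]
  ],
  "gripper": [24,24,24]
}}

```text
clock: 7.13
eef_pos: [562.0, 159.2, 230.2]
tool_rot: [-3.125, -0.012, 2.28]
force: [-0.7, 0.2, -5.8]
width: 29.3
```

```bash
python3 go.py 562 160 233 131; cat > look.py <<'E'
import sys
from h import *
t=sys.argv[1]; o=shot(t); h=int(sys.argv[2]) if len(sys.argv)>2 else 50
a=crop("scene",o["scene"][0],(285,185),h,"s"+t,6);b=crop("top",o["top"][0],(230,170),h,"t"+t,6)
cv2.imwrite(f"pics/a{t}.png",cv2.cvtColor(cv2.resize(np.hstack([a,b]),(800,400)),cv2.COLOR_RGB2BGR))
E
python3 look.py 3
```

```text
7.13 [562.  159.2 230.2] [-179.03   -0.7   130.62] F [-0.7  0.2 -5.8] T [-0.04 -0.02  0.  ] w 29.3 q7 1.4
slide [0.  0.8 2.8] rot [ 0.27 -0.25  0.38]
```

View pics/a3.png

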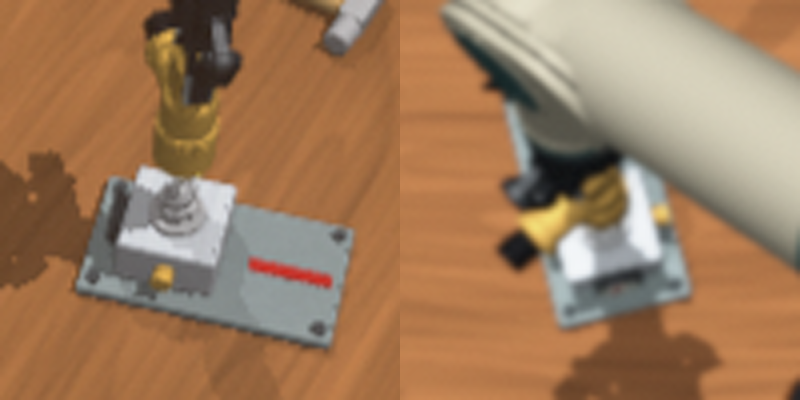

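```bash
cat > fit.py <<'E'
import sys
from h import *
from scipy.optimize import least_squares
t=sys.argv[1]; z0=float(sys.argv[2])  # rim z
def circ(q,r,x0): return least_squares(lambda c:np.hypot(*(q-c).T)-r,x0,loss='soft_l1').x
for n in ("scene","top"):
    z=np.load(n+t+".npz");W=cloud(n,z['d']);P=z['p'].astype(int)
    y=(P[...,0]-P[...,2]>50)&(P[...,0]>110)&(P[...,1]>P[...,0]*0.6)&(np.hypot(W[...,0]-562,W[...,1]-160)<140)&(W[...,2]>z0-5)
    for lo,hi in ((2,12),(12,22),(22,32)):
        q=W[y&(W[...,2]>z0+lo)&(W[...,2]<z0+hi)][:,:2]; q=q[np.hypot(*(q-[562,160]).T)<38]
        if len(q)>8: c=circ(q,24.5,[562,160]); print(n,lo,hi,len(q),c.round(1),"rms",np.sqrt(np.mean((np.hypot(*(q-c).T)-24.5)**2)).round(1))
    q=W[y|((P.max(2)<60)&(np.hypot(W[...,0]-562,W[...,1]-160)<130))]; q=q[(q[:,2]>z0+35)&(q[:,2]<z0+78)&(np.hypot(q[:,0]-562,q[:,1]-160)>40)]
    if len(q): x=q[:,:2].mean(0)-[562,160]; print(" outlet",len(q),np.degrees(np.arctan2(x[1],x[0])).round(1),q[:,2].max())
    z=np.load(n+"0.npz");W=cloud(n,z['d'])
    q=W[(np.hypot(W[...,0]-562,W[...,1]-160)<30)&(W[...,2]>63.5)&(W[...,2]<69)][:,:2]
    print(" stub0 pts",len(q),q.mean(0))
E
python3 fit.py 3 144
```

```text
scene 2 12 20 [562.3 158.8] rms 1.2
scene 12 22 22 [562.9 159.4] rms 1.4
scene 22 32 23 [562.4 158.9] rms 1.1
 outlet 73 140.3 221.81941526545938
 stub0 pts 67 [565.06695394 151.18423388]
 outlet 135 135.2 221.88278615111335
 stub0 pts 57 [559.23892293 158.29792003]
```

Call:
{"api": "arm_command", "payload": {
  "rot": [
    [0.2,-0.2,0.4],
    [0,0,0],
    [0,0,0],
    [0,0,0],
    [0,0,0]
  ],
  "slide": [
    [1,1,-8],
    [0,0,-8],
    [0,0,-8],
    [0,0,-5],
    [0,0,0]
  ],
  "gripper": [24,24,24,24,24]
}}

```text
clock: 7.65
eef_pos: [562.7, 158.9, 198.2]
tool_rot: [-3.129, -0.011, 2.286]
force: [0.5, -0.7, -4.9]
width: 29.4
```

```bash
python3 go.py 562.8 160.2 180 131; python3 look.py 4; python3 fit.py 4 118
```

```text
7.65 [562.7 158.9 198.2] [-179.29   -0.63  130.99] F [ 0.5 -0.7 -4.9] T [-0.04 -0.02 -0.05] w 29.4 q7 1.37
slide [  0.1   1.3 -18.2] rot [ 0.15 -0.    0.01]
scene 2 12 16 [563.5 159.6] rms 1.6
scene 12 22 23 [564.5 159.4] rms 1.4
scene 22 32 27 [563.8 159.6] rms 1.5
 outlet 74 140.0 188.02850083559065
 stub0 pts 67 [565.06695394 151.18423388]
top 22 32 10 [563.1 160.1] rms 1.0
 outlet 123 135.8 189.27642325978127
 stub0 pts 57 [559.23892293 158.29792003]
```

View pics/a4.png

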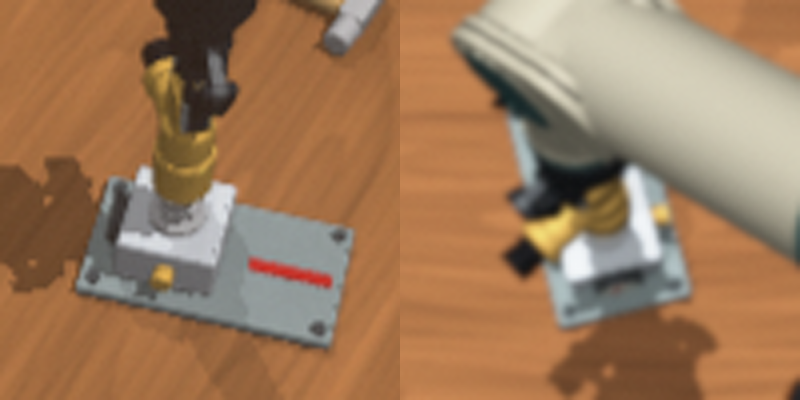

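Call:
{"api": "arm_command", "payload": {
  "rot": [
    [0.1,0,0],
    [0,0,0],
    [0,0,0],
    [0,0,0],
    [0,0,0]
  ],
  "slide": [
    [-0.5,1,-5],
    [0,0,-5],
    [0,0,-4],
    [0,0,-3],
    [0,0,0]
  ],
  "gripper": [24,24,24,24,24]
}}

```text
clock: 8.17
eef_pos: [563.2, 160.9, 181.3]
tool_rot: [-3.134, -0.012, 2.286]
force: [-0.2, -0.4, -4.9]
width: 29.4
```

```bash
python3 go.py 562.8 160.2 164.5 131
```

```text
8.17 [563.2 160.9 181.3] [-179.55   -0.68  130.99] F [-0.2 -0.4 -4.9] T [-0.08 -0.    0.04] w 29.4 q7 1.35
slide [ -0.4  -0.7 -16.8] rot [-0.06  0.16  0.02]
```

Call:
{"api": "arm_command", "payload": {
  "rot": [
    [0,0.1,0],
    [0,0,0],
    [0,0,0],
    [0,0,0],
    [0,0,0]
  ],
  "slide": [
    [0,-0.5,-3],
    [0,0,-3],
    [0,0,-3],
    [0,0,-2],
    [0,0,0]
  ],
  "gripper": [24,24,24,24,24]
}}

```text
clock: 8.58
eef_pos: [562.8, 160.8, 169.3]
tool_rot: [-3.132, -0.014, 2.286]
force: [-0.3, -0.3, -5.4]
width: 28.8
```

```bash
python3 go.py 562.8 160.2 164.5 131
```

```text
8.58 [562.8 160.8 169.3] [-179.45   -0.8   130.98] F [-0.3 -0.3 -5.4] T [ 0.04 -0.05 -0.01] w 28.8 q7 1.34
slide [ 0.  -0.6 -4.8] rot [-0.08  0.    0.02]
```

Call:
{"api": "arm_command", "payload": {
  "rot": [
    [0,0,0],
    [0,0,0],
    [0,0,0]
  ],
  "slide": [
    [0,-0.5,-2],
    [0,0,-1.5],
    [0,0,0]
  ],
  "gripper": [24,24,24]
}}

```text
clock: 8.83
eef_pos: [562.9, 160.8, 165.6]
tool_rot: [-3.133, -0.014, 2.287]
force: [-0.4, 0.9, -4.8]
width: 29.7
```

```bash
python3 go.py 562.8 160.2 164.5 131
```

```text
8.83 [562.9 160.8 165.6] [-179.5    -0.83  131.01] F [-0.4  0.9 -4.8] T [ 0.03  0.04 -0.01] w 29.7 q7 1.34
slide [-0.1 -0.6 -1.1] rot [-0.13  0.02 -0.01]
```

Call:
{"api": "arm_command", "payload": {
  "rot": [
    [0,0,0],
    [0,0,0],
    [0,0,0]
  ],
  "slide": [
    [0,-0.5,-1.5],
    [0,0,-1],
    [0,0,0]
  ],
  "gripper": [24,24,24]
}}

```text
clock: 9.08
eef_pos: [563.4, 161.0, 164.3]
tool_rot: [-3.135, -0.014, 2.287]
force: [-1.2, 0.9, -3.0]
width: 29.4
```

```bash
python3 go.py 562.8 160.2 164.5 131
```

```text
9.08 [563.4 161.  164.3] [-179.6    -0.8   131.01] F [-1.2  0.9 -3. ] T [-0.08  0.34  0.05] w 29.4 q7 1.34
slide [-0.6 -0.8  0.2] rot [-0.18  0.12 -0.01]
```

Call:
{"api": "arm_command", "payload": {
  "rot": [
    [0,0,0],
    [0,0,0],
    [0,0,0]
  ],
  "slide": [
    [0,-0.5,-1.5],
    [0,0,-0.5],
    [0,0,0]
  ],
  "gripper": [24,24,24]
}}

```text
clock: 9.33
eef_pos: [563.4, 161.1, 164.1]
tool_rot: [-3.136, -0.013, 2.287]
force: [-1.4, 0.1, -2.5]
width: 29.1
```

```bash
python3 go.py 562.8 160.2 164.5 131
```

```text
9.33 [563.4 161.1 164.1] [-179.66   -0.75  131.02] F [-1.4  0.1 -2.5] T [-0.08  0.49  0.05] w 29.1 q7 1.33
slide [-0.6 -0.9  0.4] rot [-0.18  0.2  -0.01]
```

Call:
{"api": "arm_command", "payload": {
  "rot": [
    [0,0,0],
    [0,0,0],
    [0,0,0],
    [0,0,0],
    [0,0,0]
  ],
  "slide": [
    [0,0,0],
    [0,0,0],
    [0,0,0],
    [0,0,0],
    [0,0,0]
  ],
  "gripper": [40,60,70,70,70]
}}

```text
clock: 9.75
eef_pos: [566.1, 161.6, 165.0]
tool_rot: [-3.141, -0.011, 2.286]
force: [1.0, 0.1, 0.7]
width: 69.9
```

```bash
python3 go.py 562.8 160.2 164.5 131
```

```text
9.75 [566.1 161.6 165. ] [-179.98   -0.62  130.99] F [1.  0.1 0.7] T [-0.05 -0.04 -0.01] w 69.9 q7 1.33
slide [-3.3 -1.4 -0.5] rot [-0.29  0.53  0.02]
```

Call:
{"api": "arm_command", "payload": {
  "rot": [
    [0,0,0],
    [0,0,0],
    [0,0,0],
    [0,0,0],
    [0,0,0]
  ],
  "slide": [
    [0,0,10],
    [0,0,20],
    [0,0,25],
    [0,0,10],
    [0,0,0]
  ],
  "gripper": [80,85,85,85,85]
}}

```text
clock: 10.17
eef_pos: [565.8, 161.6, 233.6]
tool_rot: [-3.141, -0.012, 2.287]
force: [0.5, -0.6, -0.0]
width: 85.2
```

```bash
python3 go.py 562.8 160.2 164.5 131; python3 look.py 5; python3 fit.py 5 77
```

```text
10.17 [565.8 161.6 233.6] [-179.94   -0.68  131.02] F [ 0.5 -0.6 -0. ] T [-0.02 -0.03  0.04] w 85.2 q7 1.4
slide [ -3.   -1.4 -69.1] rot [-0.31  0.45 -0.01]
scene 2 12 14 [563.7 161.4] rms 1.1
scene 12 22 16 [563.5 160. ] rms 1.2
scene 22 32 11 [565.8 162.5] rms 1.4
 outlet 92 129.5 154.98078187606893
 stub0 pts 67 [565.06695394 151.18423388]
 outlet 118 127.6 154.19377095191157
 stub0 pts 57 [559.23892293 158.29792003]
```

View pics/a5.png

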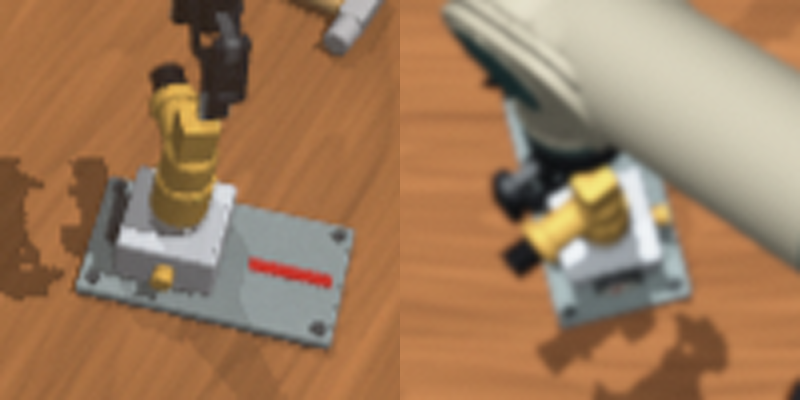

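The elbow sits upright on the stub, socket over the thread, with the tail up-left in the scene crop, a third of a turn short of the mark. I'll measure the boss before regrasping.

```bash
cat > boss.py <<'E'
import sys
from h import *
t=sys.argv[1]
for n in ("scene","top"):
    z=np.load(n+t+".npz");W=cloud(n,z['d']);P=z['p'].astype(int)
    near=np.hypot(W[...,0]-562,W[...,1]-160)
    y=(P[...,0]-P[...,2]>40)&(P[...,0]>90)&(P[...,1]>P[...,0]*0.6)&(near<140)
    q=W[y&(near<35)&(W[...,2]>150)]
    if len(q)<6: print(n,"no boss"); continue
    zt=np.percentile(q[:,2],95); print(n,"top z",zt.round(1),q[:,2].max().round(1))
    q=q[q[:,2]>zt-6]; print(" boss",len(q),q.mean(0).round(1),cv2.minAreaRect(q[:,:2].astype(np.float32)))
    q=W[y&(near>38)&(near<95)&(W[...,2]>100)]; x=q[:,:2]-q[:,:2].mean(0); V=np.linalg.svd(x)[2][0]; print(" arm",len(q),q.mean(0).round(1),"axis dir",np.degrees(np.arctan2(V[1],V[0])).round(1))
    k=W[(P.max(2)<70)&(near>80)&(near<135)&(W[...,2]>110)&(W[...,2]<160)]; 
    if len(k): print(" tail",len(k),k.mean(0).round(1),"az",np.degrees(np.arctan2(k[:,1].mean()-160.2,k[:,0].mean()-(563.9 if n=="scene" else 559.9))).round(1))
E
python3 boss.py 5
```

```text
scene top z 394.2 475.8
 boss 10 [535.2 141.2 423.7] ((536.38916015625, 139.47421264648438), (1.849475622177124, 13.709356307983398), 34.149925231933594)
 arm 95 [533.7 193.  169.4] axis dir -50.0
 tail 5 [511.3 226.2 142.8] az 128.5
top top z 367.5 373.8
 boss 8 [530.8 149.2 370.3] ((531.0259399414062, 149.0363311767578), (2.068431854248047, 19.437049865722656), 16.314964294433594)
 arm 197 [547.7 186.2 345.3] axis dir -58.7
 tail 12 [509.  223.7 144.8] az 128.7
```

```bash
sed -i 's/near<140)/near<140)\&(W[...,2]<205)/' boss.py; python3 boss.py 5
```

```text
scene top z 194.8 198.1
 boss 54 [569.  156.4 192.6] ((568.2515869140625, 155.82760620117188), (23.621950149536133, 36.80973815917969), 76.2318344116211)
 arm 80 [526.  202.6 145.4] axis dir -71.2
 tail 5 [511.3 226.2 142.8] az 128.5
top top z 195.0 197.9
 boss 51 [562.9 160.1 192.2] ((564.938232421875, 159.63467407226562), (22.696889877319336, 28.613006591796875), 38.10212326049805)
 arm 97 [528.3 203.7 146.6] axis dir -53.4
 tail 12 [509.  223.7 144.8] az 128.7
```

Call:
{"api": "arm_command", "payload": {
  "rot": [
    [0,0,-0.5],
    [0,0,0],
    [0,0,0],
    [0,0,0],
    [0,0,0]
  ],
  "slide": [
    [-1,-1,-12],
    [0,0,-18],
    [0,0,-18],
    [0,0,-12],
    [0,0,0]
  ],
  "gripper": [85,85,85,85,85]
}}

```text
clock: 10.68
eef_pos: [562.0, 158.1, 165.1]
tool_rot: [-3.133, -0.013, 2.278]
force: [-1.3, -0.3, -0.0]
width: 85.2
```

```bash
python3 go.py 564.5 160.2 164 130.5
```

```text
10.68 [562.  158.1 165.1] [-179.51   -0.76  130.5 ] F [-1.3 -0.3 -0. ] T [0.02 0.03 0.01] w 85.2 q7 1.33
slide [ 2.5  2.1 -1.1] rot [-0.09  0.08  0.  ]
```

Call:
{"api": "arm_command", "payload": {
  "rot": [
    [0,0,0],
    [0,0,0],
    [0,0,0]
  ],
  "slide": [
    [2.5,2,-0.5],
    [0,0,0],
    [0,0,0]
  ],
  "gripper": [85,85,85]
}}

```text
clock: 10.93
eef_pos: [564.0, 160.2, 163.5]
tool_rot: [-3.131, -0.015, 2.278]
force: [-0.4, -1.0, -0.4]
width: 84.8
```

```bash
python3 go.py 564.5 160.2 164 130.5
```

```text
10.93 [564.  160.2 163.5] [-179.38   -0.85  130.52] F [-0.4 -1.  -0.4] T [-0.01 -0.02  0.01] w 84.8 q7 1.33
slide [ 0.5 -0.   0.5] rot [-0.07 -0.08 -0.02]
```

Call:
{"api": "arm_command", "payload": {
  "rot": [
    [0,0,0],
    [0,0,0],
    [0,0,0],
    [0,0,0],
    [0,0,0]
  ],
  "slide": [
    [0,0,0],
    [0,0,0],
    [0,0,0],
    [0,0,0],
    [0,0,0]
  ],
  "gripper": [24,24,24,24,24]
}}

```text
clock: 11.35
eef_pos: [565.7, 161.2, 166.2]
tool_rot: [-3.135, -0.013, 2.278]
force: [0.8, 0.8, -2.5]
width: 29.2
```

Call:
{"api": "arm_command", "payload": {
  "rot": [
    [0,0,0],
    [0,0,0],
    [0,0,0]
  ],
  "slide": [
    [0,0,0],
    [0,0,0],
    [0,0,0]
  ],
  "gripper": [24,24,24]
}}

```text
clock: 11.6
eef_pos: [566.0, 161.4, 166.2]
tool_rot: [-3.136, -0.013, 2.278]
force: [0.7, 0.3, -1.1]
width: 28.8
```

```bash
python3 go.py 564 160.2 164 130.5
```

```text
11.6 [566.  161.4 166.2] [-179.71   -0.75  130.5 ] F [ 0.7  0.3 -1.1] T [ 0.09 -0.15  0.03] w 28.8 q7 1.33
slide [-2.  -1.2 -2.2] rot [-0.2   0.24 -0.  ]
```

Call:
{"api": "arm_command", "payload": {
  "rot": [
    [0,0,-4],
    [0,0,-4],
    [0,0,-4],
    [0,0,-4],
    [0,0,-4]
  ],
  "slide": [
    [-0.5,0,-0.3],
    [0,0,-0.3],
    [0,0,-0.3],
    [0,0,-0.3],
    [0,0,-0.3]
  ],
  "gripper": [24,24,24,24,24]
}}

```text
clock: 12.02
eef_pos: [565.7, 160.4, 164.8]
tool_rot: [-3.136, -0.012, 1.914]
force: [0.6, 0.0, 0.0]
width: 29.1
```

```bash
python3 go.py 563.5 160.4 164 110
```

```text
12.02 [565.7 160.4 164.8] [-179.67   -0.69  109.68] F [0.6 0.  0. ] T [-0.11 -0.01  0.04] w 29.1 q7 1.03
slide [-2.2 -0.  -0.8] rot [-0.04  0.28  0.32]
```

Call:
{"api": "arm_command", "payload": {
  "rot": [
    [0,0,-5],
    [0,0,-5],
    [0,0,-5],
    [0,0,-5],
    [0,0,-5]
  ],
  "slide": [
    [-0.3,0,-0.35],
    [-0.3,0,-0.35],
    [0,0,-0.35],
    [0,0,-0.35],
    [0,0,-0.35]
  ],
  "gripper": [24,24,24,24,24]
}}

```text
clock: 12.43
eef_pos: [565.1, 159.2, 163.1]
tool_rot: [-3.136, -0.01, 1.457]
force: [0.4, -0.6, -1.0]
width: 29.1
```

```bash
python3 go.py 563.5 160.4 163 85; python3 look.py 6
```

```text
12.43 [565.1 159.2 163.1] [-179.66   -0.58   83.46] F [ 0.4 -0.6 -1. ] T [-0.17 -0.02  0.03] w 29.1 q7 0.65
slide [-1.6  1.2 -0.1] rot [0.19 0.24 1.54]
```

View pics/a6.png

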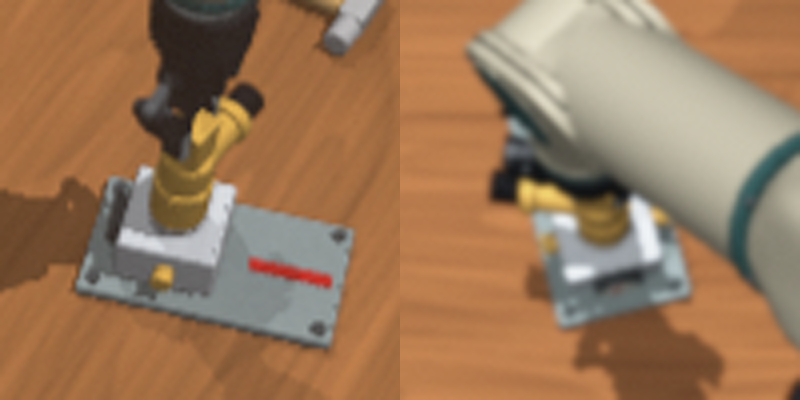

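Call:
{"api": "arm_command", "payload": {
  "rot": [
    [0,0,-5],
    [0,0,-5],
    [0,0,-5],
    [0,0,-5],
    [0,0,-5]
  ],
  "slide": [
    [-0.2,0.4,-0.35],
    [-0.2,0.4,-0.35],
    [0,0.2,-0.35],
    [0,0,-0.35],
    [0,0,-0.35]
  ],
  "gripper": [24,24,24,24,24]
}}

```text
clock: 12.95
eef_pos: [564.3, 158.7, 161.4]
tool_rot: [-3.135, -0.007, 1.022]
force: [-0.4, -0.1, -0.2]
width: 28.9
```

```bash
python3 go.py 563.5 160.4 163 60
```

```text
12.95 [564.3 158.7 161.4] [-179.64   -0.38   58.56] F [-0.4 -0.1 -0.2] T [-0.03  0.06  0.07] w 28.9 q7 0.3
slide [-0.8  1.7  1.6] rot [0.44 0.03 1.45]
```

Call:
{"api": "arm_command", "payload": {
  "rot": [
    [0,0,-5],
    [0,0,-5],
    [0,0,-5],
    [0,0,-5],
    [0,0,-5]
  ],
  "slide": [
    [0,0.4,-0.35],
    [0,0.4,-0.35],
    [0,0.4,-0.35],
    [0,0.3,-0.35],
    [0,0.2,-0.35]
  ],
  "gripper": [24,24,24,24,24]
}}

```text
clock: 13.37
eef_pos: [563.6, 158.6, 159.8]
tool_rot: [-3.136, -0.003, 0.58]
force: [0.2, -0.1, 0.4]
width: 29.0
```

Call:
{"api": "arm_command", "payload": {
  "rot": [
    [0,0,-4],
    [0,0,-3],
    [0,0,-2],
    [0,0,0],
    [0,0,0]
  ],
  "slide": [
    [0,0,-0.3],
    [0,0,-0.2],
    [0,0,-0.2],
    [0,0,0],
    [0,0,0]
  ],
  "gripper": [24,24,24,24,24]
}}

```text
clock: 13.78
eef_pos: [562.9, 158.5, 159.2]
tool_rot: [-3.137, -0.001, 0.428]
force: [0.5, -0.2, -1.1]
width: 29.2
```

```bash
python3 go.py 563.5 160.4 158 16; python3 look.py 7;python3 boss.py 7
```

```text
13.78 [562.9 158.5 159.2] [-1.7973e+02 -3.0000e-02  2.4500e+01] F [ 0.5 -0.2 -1.1] T [-0.15 -0.15 -0.11] w 29.2 q7 -0.18
slide [ 0.6  1.9 -1.2] rot [ 0.56 -0.55 -8.5 ]
scene top z 188.7 201.7
 boss 73 [564.2 152.7 186. ] ((559.1715087890625, 150.56849670410156), (42.246952056884766, 31.93199920654297), 19.91339683532715)
 arm 115 [614.4 171.6 135.9] axis dir -127.0
 tail 25 [643.9 184.  133. ] az 16.6
top no boss
```

View pics/a7.png

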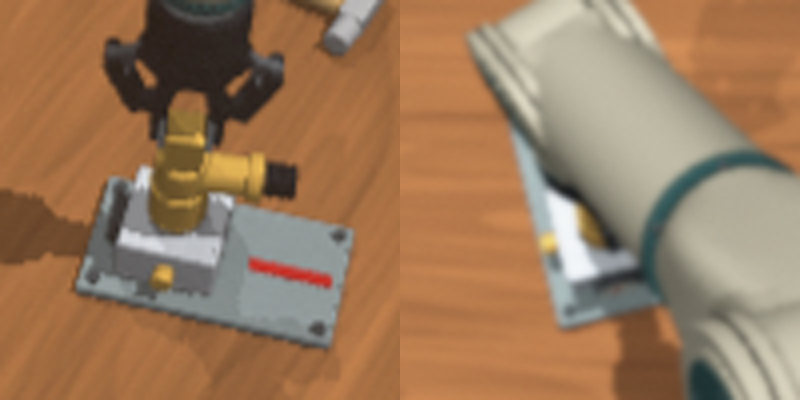

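```bash
cat > tail.py <<'E'
import sys
from h import *
t=sys.argv[1]; zc=float(sys.argv[2])
for n,ax in (("scene",(563.9,160.2)),("top",(559.9,160.3))):
    z=np.load(n+t+".npz");W=cloud(n,z['d']);P=z['p'].astype(int)
    near=np.hypot(W[...,0]-562,W[...,1]-160)
    m=(P.max(2)<85)&(near>55)&(near<110)&(W[...,2]>zc-20)&(W[...,2]<zc+22)
    k,l,s,c=cv2.connectedComponentsWithStats(m.astype(np.uint8))
    if k<2: print(n,"none"); continue
    i=1+np.argmax(s[1:,4]); g=ray(n,c[i],zc)[:2]-ax
    print(n,"tail px",c[i].round(1),s[i,4],"r",np.hypot(*g).round(1),"az",np.degrees(np.arctan2(g[1],g[0])).round(1))
E
python3 tail.py 7 127.7; python3 tail.py 5 133
```

```text
scene tail px [304.7 179.9] 57 r 77.2 az 19.4
top none
scene tail px [276.5 153.5] 36 r 87.1 az 127.1
top tail px [210.1 183.9] 47 r 74.3 az 125.8
```

```bash
python3 - <<'E'
from h import *
for n,ax,ev in (("scene",(510.1,-231),(197,283)),("top",(507.5,-229.2),(352,190))):
    z=np.load(n+"0.npz");P=z['p'].astype(int);W=cloud(n,z['d'])
    r=np.hypot(W[...,0]-509,W[...,1]+230)
    m=(P.max(2)<85)&(r<110)&(r>55)&(W[...,2]>35)&(W[...,2]<80)
    k,l,s,c=cv2.connectedComponentsWithStats(m.astype(np.uint8)); i=1+np.argmax(s[1:,4])
    g=ray(n,c[i],56)[:2]-ax; print(n,c[i],s[i,4],np.hypot(*g),np.degrees(np.arctan2(g[1],g[0])))
    m=(P[...,0]-P[...,2]>50)&(W[...,2]>112)&(r<30)
    vv,uu=np.nonzero(m);q=np.array([ray(n,(a,b),116)[:2] for a,b in zip(uu,vv)]); print(q.mean(0),cv2.minAreaRect(q.astype(np.float32)))
E
```

```text
scene [193.65789474 300.60526316] 114 76.56252666923994 -63.3368398274608
[ 510.4434426  -231.02205289] ((510.30865478515625, -231.79664611816406), (30.35548210144043, 30.950794219970703), 24.270566940307617)
top [365.94594595 183.2972973 ] 37 83.39423785945944 -63.10243359755559
[ 507.33496017 -228.78784583] ((507.8695983886719, -229.1491241455078), (29.11045265197754, 29.84023666381836), 25.60382080078125)
```

Call:
{"api": "arm_command", "payload": {
  "rot": [
    [0,0,-2],
    [0,0,-1.5],
    [0,0,0],
    [0,0,0]
  ],
  "slide": [
    [0,0.3,-0.1],
    [0,0.3,-0.1],
    [0,0,0],
    [0,0,0]
  ],
  "gripper": [24,24,24,24]
}}

```text
clock: 14.22
eef_pos: [562.9, 158.6, 159.0]
tool_rot: [-3.137, -0.0, 0.367]
force: [1.0, 0.2, -0.6]
width: 28.8
```

```bash
python3 go.py 563.5 160.4 158 16; python3 look.py 8; python3 tail.py 8 127.5
```

```text
14.22 [562.9 158.6 159. ] [-179.72   -0.     21.05] F [ 1.   0.2 -0.6] T [-0.11 -0.1  -0.04] w 28.8 q7 -0.23
slide [ 0.6  1.8 -1. ] rot [ 0.54 -0.6  -5.05]
scene tail px [304.5 180.9] 57 r 77.3 az 16.5
top none
```

Tail azimuth is 16.5°, at the mark. I'll release, clear the view and verify.

Call:
{"api": "arm_command", "payload": {
  "rot": [
    [0,0,0],
    [0,0,0],
    [0,0,0],
    [0,0,0],
    [0,0,0]
  ],
  "slide": [
    [0,0,0],
    [0,0,0],
    [0,0,0],
    [0,0,0],
    [0,0,0]
  ],
  "gripper": [40,60,80,85,85]
}}

```text
clock: 14.73
eef_pos: [562.5, 159.8, 159.0]
tool_rot: [-3.135, -0.0, 0.37]
force: [0.4, -0.1, -0.4]
width: 84.3
```

Call:
{"api": "arm_command", "payload": {
  "rot": [
    [0,0,0],
    [0,0,0],
    [0,0,0],
    [0,0,0],
    [0,0,0]
  ],
  "slide": [
    [0,0,10],
    [0,0,20],
    [0,0,30],
    [0,0,30],
    [0,0,10]
  ],
  "gripper": [85,85,85,85,85]
}}

```text
clock: 15.15
eef_pos: [559.1, 159.4, 261.7]
tool_rot: [-3.133, 0.008, 0.371]
force: [0.1, 0.9, 0.1]
width: 84.8
```

Call:
{"api": "arm_command", "payload": {
  "rot": [
    [0,0,0],
    [0,0,0],
    [0,0,0],
    [0,0,0],
    [0,0,0]
  ],
  "slide": [
    [-10,-30,0],
    [-10,-35,0],
    [-10,-35,0],
    [-10,-35,0],
    [-10,-35,0]
  ],
  "gripper": [85,85,85,85,85]
}}

```text
clock: 15.57
eef_pos: [511.3, -2.1, 271.6]
tool_rot: [-3.129, -0.012, 0.39]
force: [-0.3, -0.7, -0.2]
width: 85.3
```

```bash
python3 st.py; python3 look.py 9; python3 tail.py 9 125.5;python3 boss.py 9; python3 fit.py 9 69
```

```text
15.57 [511.3  -2.1 271.6] [-179.3   -0.7   22.4] q [ 0.26  0.4  -0.42  1.84  0.18  0.93  0.15] F [-0.3 -0.7 -0.2] T [-0.03  0.01 -0.01] w 85.3
scene tail px [303.8 181.2] 58 r 75.3 az 16.3
top tail px [223.4 148.4] 37 r 81.0 az 16.1
scene top z 187.8 189.7
 boss 73 [563.  153.9 185.2] ((562.5230102539062, 153.4794464111328), (29.366172790527344, 32.29776382446289), 14.09632682800293)
 arm 106 [614.9 167.7 136.6] axis dir -128.1
 tail 22 [644.7 175.3 133.2] az 10.6
top top z 187.2 189.7
 boss 77 [560.2 155.1 184.4] ((560.4365844726562, 154.92904663085938), (28.902624130249023, 29.04446029663086), 24.21291732788086)
 arm 89 [610.6 174.5 138. ] axis dir 106.9
 tail 7 [640.3 184.1 136.4] az 16.6
 outlet 138 9.5 146.9907236936242
 stub0 pts 67 [565.06695394 151.18423388]
 outlet 106 16.5 146.84716272882588
 stub0 pts 57 [559.23892293 158.29792003]
```

View pics/a9.png

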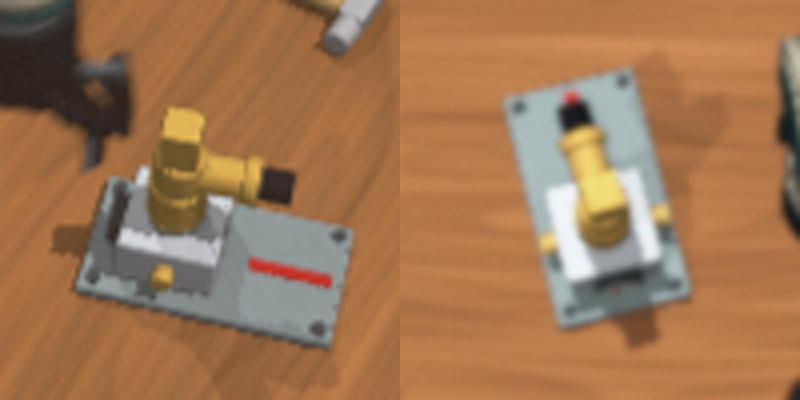

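```bash
cat > arm.py <<'E'
import sys
from h import *
t=sys.argv[1]; zc=float(sys.argv[2])
for n,ax in (("scene",(563.9,160.2)),("top",(559.9,160.3))):
    z=np.load(n+t+".npz");P=z['p'].astype(int)
    W=cloud(n,z['d']); big=8
    y=((P[...,0]-P[...,2]>45)&(P[...,1]>P[...,0]*0.55)|(P.max(2)<85))&(W[...,2]>zc-22)&(W[...,2]<zc+24)
    vv,uu=np.nonzero(y); q=np.array([ray(n,(a,b),zc)[:2] for a,b in zip(uu,vv)])-ax
    c,s=np.cos(np.radians(16)),np.sin(np.radians(16)); a=q@[c,s]; b=q@[-s,c]
    pts=[]
    for lo in range(28,92,5):
        k=(a>=lo)&(a<lo+5)&(abs(b)<32)
        if k.sum()>5: pts.append((lo+2.5,(b[k].min()+b[k].max())/2,np.ptp(b[k])))
    pts=np.array(pts); print(n); print(pts.round(1).tolist())
    f=np.polyfit(pts[:,0],pts[:,1],1); print(" yaw rel mark frame",np.degrees(np.arctan(f[0])).round(1),"offset at axis",f[1].round(1))
    q=W[(P[...,0]-P[...,2]>45)&(W[...,2]>72)&(W[...,2]<100)&(np.hypot(W[...,0]-562,W[...,1]-160)<36)]
    q=q[(P[...,0]-P[...,2]>45)[0,0]*0+np.ones(len(q),bool)]
    from scipy.optimize import least_squares
    r=least_squares(lambda c:np.hypot(*(q[:,:2]-c).T)-24.5,ax,loss='soft_l1'); print(" socket",len(q),r.x.round(1),"stub in this view",ax)
E
python3 arm.py 9 125.5
```

```text
scene
[[30.5, -0.6, 36.2], [35.5, 0.6, 37.1], [40.5, 1.9, 36.3], [45.5, -0.3, 36.2], [50.5, 1.0, 44.7], [55.5, 1.9, 44.8], [60.5, 3.1, 43.9], [65.5, 0.9, 28.5], [70.5, 2.1, 29.4], [75.5, 3.4, 28.5], [80.5, 2.3, 32.3], [85.5, 4.0, 32.4]]
 yaw rel mark frame 3.5 offset at axis -1.9
 socket 64 [563.1 158.5] stub in this view (563.9, 160.2)
top
[[30.5, -3.1, 27.8], [35.5, -0.7, 27.8], [40.5, -1.9, 27.0], [45.5, 0.0, 27.8], [50.5, 0.4, 30.2], [55.5, 0.7, 34.2], [60.5, -0.1, 34.2], [65.5, -1.3, 27.1], [70.5, -2.5, 19.9], [75.5, -0.6, 20.7], [80.5, 1.4, 19.9], [85.5, 0.2, 20.8]]
 yaw rel mark frame 1.8 offset at axis -2.5
 socket 4 [561.8 160.1] stub in this view (559.9, 160.3)
```

The outlet is 2–3.5° short of the mark and the elbow leans about 2.7° toward -y. There is plenty of time, so I'll regrip, straighten it and trim.

Call:
{"api": "arm_command", "payload": {
  "rot": [
    [0,0,0],
    [0,0,0],
    [0,0,0],
    [0,0,0],
    [0,0,0]
  ],
  "slide": [
    [10,30,0],
    [10,34,0],
    [10,34,0],
    [9,32,0],
    [3,12,0]
  ],
  "gripper": [85,85,85,85,85]
}}

```text
clock: 16.08
eef_pos: [552.8, 130.0, 275.4]
tool_rot: [-3.137, -0.01, 0.359]
force: [-0.8, 0.8, 1.0]
width: 85.1
```

Call:
{"api": "arm_command", "payload": {
  "rot": [
    [0,0,0],
    [0,0,0],
    [0,0,0]
  ],
  "slide": [
    [0,0,0],
    [0,0,0],
    [0,0,0]
  ],
  "gripper": [85,85,85]
}}

```text
clock: 16.33
eef_pos: [552.5, 134.2, 276.6]
tool_rot: [-3.136, -0.011, 0.366]
force: [0.3, -0.9, 0.4]
width: 85.1
```

```bash
python3 go.py 562 156.5 161 19.5
```

```text
16.33 [552.5 134.2 276.6] [-179.66   -0.64   20.98] F [ 0.3 -0.9  0.4] T [ 0.02  0.01 -0.07] w 85.1 q7 -0.13
slide [   9.5   22.3 -115.6] rot [ 0.29 -0.   -1.48]
```

Call:
{"api": "arm_command", "payload": {
  "rot": [
    [0,0,-0.5],
    [0,0,-0.5],
    [0,0,-0.5],
    [0,0,0],
    [0,0,0]
  ],
  "slide": [
    [4,9,0],
    [4,9,0],
    [2,5,-10],
    [0,0,-20],
    [0,0,-20]
  ],
  "gripper": [85,85,85,85,85]
}}

```text
clock: 16.75
eef_pos: [566.9, 154.8, 228.9]
tool_rot: [-3.139, -0.02, 0.327]
force: [0.1, 0.2, 0.1]
width: 84.8
```

```bash
python3 go.py 562 156.5 161 19.5
```

```text
16.75 [566.9 154.8 228.9] [-179.85   -1.16   18.76] F [0.1 0.2 0.1] T [ 0.    0.   -0.02] w 84.8 q7 -0.22
slide [ -4.9   1.7 -67.9] rot [0.3  0.54 0.74]
```

Call:
{"api": "arm_command", "payload": {
  "rot": [
    [0.2,0.6,0.5],
    [0,0,0],
    [0,0,0],
    [0,0,0],
    [0,0,0]
  ],
  "slide": [
    [-4,1.5,-10],
    [0,0,-18],
    [0,0,-18],
    [0,0,-12],
    [0,0,0]
  ],
  "gripper": [85,85,85,85,85]
}}

```text
clock: 17.17
eef_pos: [559.5, 154.8, 162.1]
tool_rot: [-3.131, -0.0, 0.334]
force: [-0.3, -0.8, -0.5]
width: 84.9
```

```bash
python3 go.py 562 156.5 161 19.5
```

```text
17.17 [559.5 154.8 162.1] [-1.7939e+02 -1.0000e-02  1.9150e+01] F [-0.3 -0.8 -0.5] T [-0.02 -0.02  0.01] w 84.9 q7 -0.25
slide [ 2.5  1.7 -1.1] rot [ 0.24 -0.69  0.35]
```

Call:
{"api": "arm_command", "payload": {
  "rot": [
    [0,0,0],
    [0,0,0],
    [0,0,0],
    [0,0,0],
    [0,0,0]
  ],
  "slide": [
    [2.5,1.5,-1],
    [0,0,0],
    [0,0,0],
    [0,0,0],
    [0,0,0]
  ],
  "gripper": [85,85,60,24,24]
}}

```text
clock: 17.58
eef_pos: [563.3, 156.8, 162.5]
tool_rot: [-3.131, -0.001, 0.333]
force: [0.2, -0.7, 0.3]
width: 51.2
```

Call:
{"api": "arm_command", "payload": {
  "rot": [
    [0,0,0],
    [0,0,0],
    [0,0,0],
    [0,0,0]
  ],
  "slide": [
    [0,0,0],
    [0,0,0],
    [0,0,0],
    [0,0,0]
  ],
  "gripper": [24,24,24,24]
}}

```text
clock: 17.92
eef_pos: [564.0, 156.5, 163.8]
tool_rot: [-3.131, -0.004, 0.333]
force: [0.5, 0.4, -2.5]
width: 29.0
```

```bash
python3 go.py 562 156.5 161 19.5
```

```text
17.92 [564.  156.5 163.8] [-179.41   -0.22   19.08] F [ 0.5  0.4 -2.5] T [ 0.04 -0.09 -0.03] w 29.0 q7 -0.25
slide [-2.  -0.  -2.8] rot [ 0.19 -0.49  0.42]
```

Call:
{"api": "arm_command", "payload": {
  "rot": [
    [-0.7,-0.2,-1],
    [-0.7,-0.2,-1],
    [-0.6,-0.2,-1],
    [-0.6,-0.2,0],
    [0,0,0]
  ],
  "slide": [
    [-0.4,1,-0.1],
    [-0.4,1,-0.1],
    [-0.3,1,0],
    [0,1,0],
    [0,0,0]
  ],
  "gripper": [24,24,24,24,24]
}}

```text
clock: 18.33
eef_pos: [562.3, 160.7, 163.9]
tool_rot: [3.103, -0.003, 0.278]
force: [-0.8, 0.1, -2.2]
width: 28.7
```

```bash
python3 go.py 562 156.5 161 16; python3 look.py 10;python3 arm.py 10 125.5; python3 boss.py 10
```

```text
18.33 [562.3 160.7 163.9] [ 1.778e+02 -1.700e-01  1.591e+01] F [-0.8  0.1 -2.2] T [ 0.17 -0.09 -0.05] w 28.7 q7 -0.35
slide [-0.3 -4.2 -2.9] rot [2.86 0.22 0.11]
scene
[[30.5, -0.6, 36.2], [35.5, 0.6, 37.1], [40.5, 1.9, 36.3], [45.5, -0.3, 36.2], [50.5, 1.0, 44.7], [55.5, 1.9, 44.8], [60.5, -1.1, 44.6], [65.5, 0.9, 28.5], [70.5, -0.2, 32.3], [75.5, -0.5, 28.4], [80.5, -1.1, 33.1], [85.5, 0.1, 32.3]]
 yaw rel mark frame -1.1 offset at axis 1.3
 socket 71 [563.9 160.3] stub in this view (563.9, 160.2)
top
[]
scene top z 188.8 202.8
 boss 69 [562.9 157.  186.4] ((557.8262939453125, 156.64601135253906), (43.10784912109375, 32.59391784667969), 8.222153663635254)
 arm 110 [615.3 167.4 135.8] axis dir 42.5
 tail 27 [645.9 175.4 133.8] az 10.5
top no bossTraceback (most recent call last):
  File "arm.py", line 15, in <module>
    f=np.polyfit(pts[:,0],pts[:,1],1); print(" yaw rel mark frame",np.degrees(np.arctan(f[0])).round(1),"offset at axis",f[1].round(1))
                 ~~~^^^^^
IndexError: too many indices for array: array is 1-dimensional, but 2 were indexed
```

Call:
{"api": "arm_command", "payload": {
  "rot": [
    [0,0,0],
    [0,0,0],
    [0,0,0],
    [0,0,0],
    [0,0,0]
  ],
  "slide": [
    [0,0,0],
    [0,0,0],
    [0,0,0],
    [0,0,0],
    [0,0,0]
  ],
  "gripper": [40,60,80,85,85]
}}

```text
clock: 18.85
eef_pos: [563.0, 159.9, 164.0]
tool_rot: [3.105, -0.004, 0.276]
force: [0.3, -0.7, -0.1]
width: 84.7
```

Call:
{"api": "arm_command", "payload": {
  "rot": [
    [0,0,0],
    [0,0,0],
    [0,0,0],
    [0,0,0],
    [0,0,0]
  ],
  "slide": [
    [0,0,10],
    [0,0,20],
    [0,0,30],
    [0,0,30],
    [0,0,10]
  ],
  "gripper": [85,85,85,85,85]
}}

```text
clock: 19.27
eef_pos: [560.1, 158.6, 266.8]
tool_rot: [3.105, 0.004, 0.276]
force: [1.2, 0.3, 0.4]
width: 85.1
```

Call:
{"api": "arm_command", "payload": {
  "rot": [
    [0,0,0],
    [0,0,0],
    [0,0,0],
    [0,0,0],
    [0,0,0]
  ],
  "slide": [
    [-10,-30,0],
    [-10,-35,0],
    [-10,-35,0],
    [-10,-35,0],
    [-10,-30,0]
  ],
  "gripper": [85,85,85,85,85]
}}

```text
clock: 19.68
eef_pos: [512.6, 0.3, 276.5]
tool_rot: [3.111, -0.015, 0.293]
force: [-0.7, -0.4, -0.6]
width: 85.0
```

```bash
python3 st.py; python3 look.py 11; python3 tail.py 11 125.5;python3 boss.py 11; python3 arm.py 11 125.5
```

```text
19.68 [5.126e+02 3.000e-01 2.765e+02] [178.2  -0.9  16.8] q [ 0.18  0.38 -0.36  1.85  0.2   0.92  0.02] F [-0.7 -0.4 -0.6] T [-0.05  0.02  0.  ] w 85.0
scene tail px [303.2 183.2] 59 r 75.3 az 10.1
top tail px [225.6 148.1] 38 r 80.6 az 10.8
scene top z 187.3 189.8
 boss 73 [562.1 152.2 184.8] ((562.7595825195312, 152.0860595703125), (29.10790252685547, 30.508670806884766), 17.10858154296875)
 arm 108 [615.3 162.5 136. ] axis dir 43.7
 tail 24 [646.5 168.1 133.1] az 5.5
top top z 188.0 189.6
 boss 69 [559.8 154.1 184.8] ((560.0051879882812, 153.18124389648438), (29.832021713256836, 28.105077743530273), 1.8583204746246338)
 arm 85 [612.2 169.  138.3] axis dir -80.9
 tail 7 [642.5 176.  134.3] az 10.8
scene
[[30.5, -4.5, 36.1], [35.5, -3.2, 37.0], [40.5, -4.3, 33.1], [45.5, -4.5, 36.9], [50.5, -2.8, 44.6], [55.5, -5.8, 44.5], [60.5, -4.9, 44.5], [65.5, -4.9, 32.2], [70.5, -6.4, 27.5], [75.5, -6.2, 32.1], [80.5, -9.2, 24.4], [85.5, -6.0, 29.1]]
 yaw rel mark frame -3.9 offset at axis -1.2
 socket 61 [562.8 157.8] stub in this view (563.9, 160.2)
top
[[30.5, -4.7, 30.9], [35.5, -4.3, 27.0], [40.5, -5.5, 27.8], [45.5, -5.2, 30.2], [50.5, -6.4, 31.0], [55.5, -5.6, 34.2], [60.5, -6.8, 33.4], [65.5, -4.9, 27.9], [70.5, -6.1, 20.7], [75.5, -7.8, 20.8], [80.5, -7.0, 17.6], [85.5, -6.6, 19.9]]
 yaw rel mark frame -2.5 offset at axis -3.3
 socket 7 [560.9 160.1] stub in this view (559.9, 160.3)
```

View pics/a11.png

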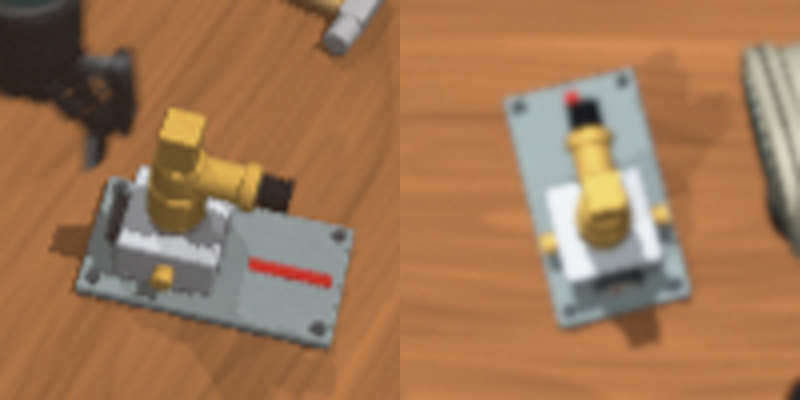

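The elbow settles back into its natural lean within the thread play. The outlet is now about 3–5° past the mark, so my straightening overdid it. I'll trim about 4° back, without straightening this time.

Call:
{"api": "arm_command", "payload": {
  "rot": [
    [1.2,0.4,0],
    [1,0.3,0],
    [0,0,0],
    [0,0,0],
    [0,0,0]
  ],
  "slide": [
    [10,30,0],
    [10,34,0],
    [10,34,0],
    [10,32,0],
    [5,14,0]
  ],
  "gripper": [85,85,85,85,85]
}}

```text
clock: 20.2
eef_pos: [557.0, 137.6, 280.8]
tool_rot: [-3.136, -0.013, 0.266]
force: [-0.0, 0.2, 0.6]
width: 85.3
```

Call:
{"api": "arm_command", "payload": {
  "rot": [
    [0,0,0],
    [0,0,0],
    [0,0,0]
  ],
  "slide": [
    [2,6,0],
    [0,0,0],
    [0,0,0]
  ],
  "gripper": [85,85,85]
}}

```text
clock: 20.45
eef_pos: [559.3, 150.4, 282.2]
tool_rot: [-3.133, -0.016, 0.274]
force: [-0.1, -0.8, 0.1]
width: 85.1
```

```bash
python3 go.py 562.5 156.5 161 14
```

```text
20.45 [559.3 150.4 282.2] [-179.53   -0.89   15.72] F [-0.1 -0.8  0.1] T [-0.01 -0.    0.02] w 85.1 q7 -0.22
slide [   3.2    6.1 -121.2] rot [ 0.09  0.17 -1.71]
```

Call:
{"api": "arm_command", "payload": {
  "rot": [
    [0,0,-1],
    [0,0,-0.6],
    [0,0,0],
    [0,0,0],
    [0,0,0]
  ],
  "slide": [
    [2,4,-10],
    [0,1,-20],
    [0,0,-20],
    [0,0,-15],
    [0,0,0]
  ],
  "gripper": [85,85,85,85,85]
}}

```text
clock: 20.87
eef_pos: [561.4, 147.5, 217.8]
tool_rot: [-3.138, -0.018, 0.236]
force: [0.1, -0.5, 0.5]
width: 84.9
```

```bash
python3 go.py 562.5 156.5 161 14
```

```text
20.87 [561.4 147.5 217.8] [-179.82   -1.04   13.55] F [ 0.1 -0.5  0.5] T [-0.02  0.05  0.01] w 84.9 q7 -0.29
slide [  1.1   9.  -56.8] rot [0.34 0.38 0.46]
```

Call:
{"api": "arm_command", "payload": {
  "rot": [
    [0.2,0.3,0.3],
    [0,0,0],
    [0,0,0],
    [0,0,0],
    [0,0,0]
  ],
  "slide": [
    [1,8,-8],
    [0,0,-15],
    [0,0,-14],
    [0,0,-8],
    [0,0,0]
  ],
  "gripper": [85,85,85,85,85]
}}

```text
clock: 21.28
eef_pos: [564.7, 152.5, 174.0]
tool_rot: [-3.135, -0.017, 0.236]
force: [0.2, -0.2, 0.9]
width: 85.0
```

```bash
python3 go.py 562.5 156.5 161 14
```

```text
21.28 [564.7 152.5 174. ] [-179.61   -1.     13.51] F [ 0.2 -0.2  0.9] T [-0.03  0.04  0.07] w 85.0 q7 -0.32
slide [ -2.2   4.  -13. ] rot [0.15 0.3  0.49]
```

Call:
{"api": "arm_command", "payload": {
  "rot": [
    [0,0.2,0],
    [0,0,0],
    [0,0,0],
    [0,0,0]
  ],
  "slide": [
    [-2,4,-6],
    [0,0,-5],
    [0,0,0],
    [0,0,0]
  ],
  "gripper": [85,85,85,85]
}}

```text
clock: 21.62
eef_pos: [563.9, 157.4, 164.2]
tool_rot: [-3.133, -0.017, 0.235]
force: [0.8, -0.2, -0.2]
width: 84.9
```

```bash
python3 go.py 562.5 156.5 161 14
```

```text
21.62 [563.9 157.4 164.2] [-179.53   -0.98   13.48] F [ 0.8 -0.2 -0.2] T [-0.01  0.02 -0.01] w 84.9 q7 -0.33
slide [-1.4 -0.9 -3.2] rot [0.08 0.26 0.52]
```

Call:
{"api": "arm_command", "payload": {
  "rot": [
    [0,0,0],
    [0,0,0],
    [0,0,0],
    [0,0,0],
    [0,0,0]
  ],
  "slide": [
    [-1,-1,-2],
    [0,0,0],
    [0,0,0],
    [0,0,0],
    [0,0,0]
  ],
  "gripper": [70,24,24,24,24]
}}

```text
clock: 22.03
eef_pos: [563.5, 156.5, 163.5]
tool_rot: [-3.134, -0.019, 0.235]
force: [1.1, -1.5, -0.2]
width: 28.9
```

Call:
{"api": "arm_command", "payload": {
  "rot": [
    [0,0,0],
    [0,0,0],
    [0,0,0]
  ],
  "slide": [
    [0,0,0],
    [0,0,0],
    [0,0,0]
  ],
  "gripper": [24,24,24]
}}

```text
clock: 22.28
eef_pos: [563.9, 156.4, 163.6]
tool_rot: [-3.134, -0.02, 0.235]
force: [-0.7, -0.4, -0.1]
width: 28.5
```

```bash
python3 go.py 562.5 156.5 161 18; python3 look.py 12; python3 tail.py 12 125.5; python3 arm.py 12 125.5 2>/dev/null
```

```text
22.28 [563.9 156.4 163.6] [-179.55   -1.15   13.48] F [-0.7 -0.4 -0.1] T [-0.05  0.08 -0.01] w 28.5 q7 -0.33
slide [-1.4  0.1 -2.6] rot [0.04 0.43 4.53]
scene tail px [303.7 183.6] 62 r 77.1 az 9.5
top none
scene
[[30.5, -4.5, 36.1], [35.5, -3.6, 36.1], [40.5, -5.8, 36.1], [45.5, -4.5, 36.9], [50.5, -5.2, 39.9], [55.5, -5.8, 44.5], [60.5, -4.9, 44.5], [65.5, -9.5, 24.5], [70.5, -9.8, 28.3], [75.5, -6.2, 32.1], [80.5, -7.3, 28.3], [85.5, -7.5, 32.1]]
 yaw rel mark frame -4.3 offset at axis -1.9
 socket 57 [563.2 158.7] stub in this view (563.9, 160.2)
top
[]
```

Call:
{"api": "arm_command", "payload": {
  "rot": [
    [0,0,2.5],
    [0,0,1.5],
    [0,0,0],
    [0,0,0]
  ],
  "slide": [
    [0,0,0.1],
    [0,0,0.1],
    [0,0,0],
    [0,0,0]
  ],
  "gripper": [24,24,24,24]
}}

```text
clock: 22.72
eef_pos: [564.0, 156.4, 163.7]
tool_rot: [-3.134, -0.02, 0.307]
force: [-0.1, -0.0, 0.2]
width: 28.4
```

```bash
python3 go.py 562.5 156.5 161 18; python3 look.py 13; python3 tail.py 13 125.5; python3 arm.py 13 125.5 2>/dev/null
```

```text
22.72 [564.  156.4 163.7] [-179.55   -1.15   17.6 ] F [-0.1 -0.   0.2] T [-0.06 -0.02  0.07] w 28.4 q7 -0.27
slide [-1.5  0.1 -2.7] rot [0.02 0.43 0.41]
scene tail px [304.1 182.1] 62 r 76.9 az 13.9
top none
scene
[[30.5, -1.0, 37.1], [35.5, -1.3, 33.2], [40.5, -2.4, 37.0], [45.5, -0.7, 37.0], [50.5, -0.9, 40.8], [55.5, -2.0, 44.6], [60.5, -1.1, 44.6], [65.5, -1.5, 31.4], [70.5, -0.2, 32.3], [75.5, -0.5, 28.4], [80.5, -1.5, 32.2], [85.5, 0.1, 32.3]]
 yaw rel mark frame 1.0 offset at axis -2.1
 socket 65 [561.6 160.1] stub in this view (563.9, 160.2)
top
[]
```

Direction is +1.0° and the tip is 2° low, a good balance between the two. I'll release and check.

Call:
{"api": "arm_command", "payload": {
  "rot": [
    [0,0,0],
    [0,0,0],
    [0,0,0],
    [0,0,0],
    [0,0,0]
  ],
  "slide": [
    [0,0,0],
    [0,0,0],
    [0,0,0],
    [0,0,0],
    [0,0,0]
  ],
  "gripper": [40,60,80,85,85]
}}

```text
clock: 23.23
eef_pos: [563.8, 156.6, 163.8]
tool_rot: [-3.134, -0.02, 0.306]
force: [0.3, 0.5, 0.6]
width: 84.3
```

Call:
{"api": "arm_command", "payload": {
  "rot": [
    [0,0,0],
    [0,0,0],
    [0,0,0],
    [0,0,0],
    [0,0,0]
  ],
  "slide": [
    [0,0,10],
    [0,0,20],
    [0,0,30],
    [0,0,30],
    [0,0,10]
  ],
  "gripper": [85,85,85,85,85]
}}

```text
clock: 23.65
eef_pos: [560.4, 155.9, 266.5]
tool_rot: [-3.133, -0.011, 0.307]
force: [0.5, -0.3, 0.6]
width: 85.3
```

Call:
{"api": "arm_command", "payload": {
  "rot": [
    [0,0,0],
    [0,0,0],
    [0,0,0],
    [0,0,0],
    [0,0,0]
  ],
  "slide": [
    [-10,-30,0],
    [-10,-35,0],
    [-10,-35,0],
    [-10,-25,0],
    [0,0,0]
  ],
  "gripper": [85,85,85,85,85]
}}

```text
clock: 24.07
eef_pos: [521.3, 31.6, 275.9]
tool_rot: [-3.133, -0.026, 0.314]
force: [-0.5, -0.5, 0.3]
width: 84.8
```

```bash
python3 st.py; python3 look.py 14; python3 tail.py 14 125.5;python3 boss.py 14; python3 arm.py 14 125.5 | grep -v '\[\['
```

```text
24.07 [521.3  31.6 275.9] [-179.5   -1.5   18. ] q [ 0.18  0.4  -0.4   1.83  0.18  0.92  0.02] F [-0.5 -0.5  0.3] T [-0.04  0.01 -0.03] w 84.8
scene tail px [303.2 182. ] 62 r 74.2 az 13.7
top tail px [224.6 148.5] 36 r 79.6 az 13.4
scene top z 187.2 190.5
 boss 77 [561.3 153.7 184.7] ((559.9268188476562, 154.4285888671875), (29.844764709472656, 33.07911682128906), 14.02802848815918)
 arm 107 [614.6 165.  137. ] axis dir -123.2
 tail 21 [645.5 172.2 135.1] az 8.4
top top z 187.6 191.3
 boss 71 [558.8 155.4 184.7] ((557.8760986328125, 154.71665954589844), (29.270950317382812, 29.577640533447266), 17.10167694091797)
 arm 85 [610.3 171.8 139.2] axis dir 105.6
 tail 6 [641.3 178.3 137.7] az 12.5
scene
 yaw rel mark frame -1.6 offset at axis 0.3
 socket 64 [564.1 160.5] stub in this view (563.9, 160.2)
top
 yaw rel mark frame -1.6 offset at axis -1.7
 socket 5 [559.4 160.1] stub in this view (559.9, 160.3)
```

View pics/a14.png

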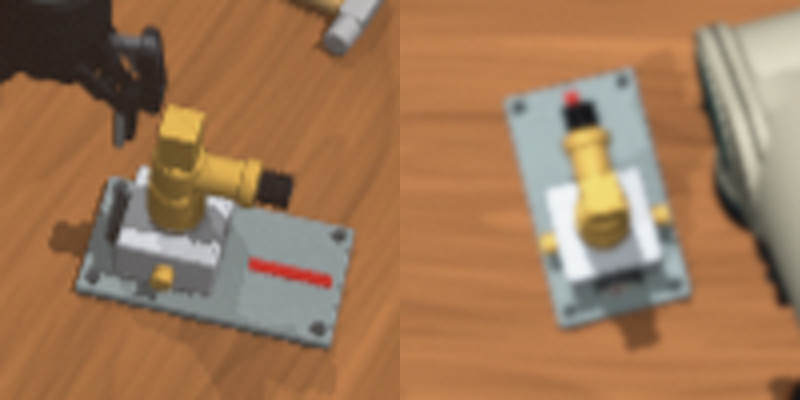

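The outlet lies along the red mark in both views, about 2° off. The gripper is clear and the sandal, jar and hammer are untouched. I'll hand the job in.

```bash
python3 -c "
from cell import ctrl; print(ctrl.finish_job())"
```

```text
the job is handed in; nothing more can be done
None
```

I set the small brass elbow on the stub about 115° short of the red mark and let it go. I then gripped it again and screwed it clockwise to the mark, and handed in at about 24 s.

**Trims:** the first release left the outlet a few degrees short of the mark. My first trim overshot to about 3–5° past it, so a second trim turned it about 4° back counter-clockwise.

**Last checks:**
- **Direction:** both cameras put the outlet's direction about 1.6° past the mark. The tail's position reads 2.3–2.6° past, while the gripper's own yaw at release read about 1.6° short of it.
- **Height:** the top of the boss is at about 187 mm against 185 mm expected, so it is at the right thread height.
- **Clear of contact:** the gripper was open and well away from everything. I did not touch the sandal, glue jar or hammer.

**Did not come out clean:** the elbow still leans about 3° toward -y within the thread's play. I straightened it once, but it settled back when released.

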